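# Fetch the steel cup from behind the pantry jars and nest it

## Task

Clear the red canister, the glass jar and the beige mug off the round board onto the dark wooden side tray, and only then fetch the steel measuring cup that they crowd in, nest it upright in the copper measuring cup, fully down to its floor, and let it go. Then put the three back on the board, each centred on its own coaster: canister on the red one, jar on the blue square one, mug on the black one. Keep everything upright and leave the copper cup about where it stands.

Things in the scene. Friction and masses are not known exactly. Their poses are not given: they have to be found in the camera images.
- canister: loose red round canister, 64 mm diameter, 145 mm tall over all, 0.3 kg; the top 40 mm is a dark red twist cap (closed, leave it) 60 mm in diameter, a good place to grip. Origin: centre of the underside, z up along its axis. Stands on the red coaster at the start
- jar: loose square pale green glass jar, 54 x 54 mm in plan (flat sides face its x and y axes), glass 100 mm tall, with a round steel lid 46 mm in diameter and 18 mm tall on top (closed), 118 mm tall over all, 0.28 kg. Origin: centre of the underside, z up. Stands on the blue coaster at the start
- mug: loose beige ceramic mug, straight, 66 mm outer diameter, 100 mm tall, 0.28 kg; its handle sticks out towards its own +y (to 69 mm from the axis), so grip it across its x axis. Origin: centre of the underside, z up. Stands on the black coaster at the start
- cup: loose steel measuring cup, 60 mm tall, 0.12 kg: outside it tapers from 40 mm diameter at the foot to 52 mm at 30 mm height; above is a straight 52 mm band: grip it there, fingertips 32 mm or more above the foot (nested, only the top 30 mm stand clear). Flat tab handle near the rim to 55 mm along +x: grip across y. Origin: underside centre, z up. Stands on the round board, foot at z = 6 mm
- copper_cup: loose copper measuring cup, 34 mm tall, 0.35 kg, on the work surface (z = 0); outside 52 mm diameter at the foot, 64 mm at the rim; inner floor 4 mm above the underside, inside about 46 mm diameter at the floor, 58 mm at the mouth (3 mm all round the nested steel cup). Flat handle at 28 to 32 mm height along its +x, to 101 mm from the axis. Origin: underside centre, z up
- tray: fixed dark wooden side tray, 250 mm (its x) by 230 mm (its y) outside, rim 18 mm high, walls and floor 6 mm thick. Origin: centre of the underside, so things stand on it 6 mm above the origin; z up
- coaster_red: fixed red round coaster, 78 mm diameter, 6 mm thick, lying on the round light wooden board (250 mm diameter, 6 mm thick); its top is at z = 12 mm. Origin: centre of its underside. The canister's place
- coaster_blue: fixed blue square coaster, 70 x 70 mm, 6 mm thick, lying on the round board; its top is at z = 12 mm. Origin: centre of its underside. The jar's place
- coaster_black: fixed black round coaster, 78 mm diameter, 6 mm thick, lying on the round board; its top is at z = 12 mm. Origin: centre of its underside. The mug's place

How it is judged (in metres and radians):
On the way, in this order (a step that is already met when the one before it is completed fails the run):
1. canister, jar and mug all stand released on the side tray, the steel cup still in its place (x of canister in the frame of tray between -0.105 and 0.105 m and y of canister in the frame of tray between -0.095 and 0.095 m and z of each of canister, jar, mug in the frame of tray below 0.012 m and angle between each of canister, jar, mug's own z axis and vertical below 0.12 rad and x of jar in the frame of tray between -0.105 and 0.105 m and y of jar in the frame of tray between -0.095 and 0.095 m and x of mug in the frame of tray between -0.105 and 0.105 m and y of mug in the frame of tray between -0.095 and 0.095 m and contact force between each of canister, jar, mug and the fingers below 0.1 N and distance of cup from where it was at the start of the episode below 0.03 m), for 0.2 s.
2. the steel cup is nested in the copper cup and released while the three still stand on the tray (horizontal distance between cup and copper_cup below 0.006 m and z of cup in the frame of copper_cup below 0.008 m and angle between the z axis of cup and the z axis of copper_cup, either way round below 0.08 rad and angle between copper_cup's own z axis and vertical below 0.1 rad and contact force between cup and the fingers below 0.1 N and x of canister in the frame of tray between -0.105 and 0.105 m and y of canister in the frame of tray between -0.095 and 0.095 m and z of each of canister, jar, mug in the frame of tray below 0.012 m and angle between each of canister, jar, mug's own z axis and vertical below 0.12 rad and x of jar in the frame of tray between -0.105 and 0.105 m and y of jar in the frame of tray between -0.095 and 0.095 m and x of mug in the frame of tray between -0.105 and 0.105 m and y of mug in the frame of tray between -0.095 and 0.095 m), for 0.2 s.
3. all three are back, each on its own coaster, the cup still nested (horizontal distance between canister and coaster_red below 0.012 m and z of canister in the frame of coaster_red below 0.011 m and angle between each of canister, jar, mug's own z axis and vertical below 0.12 rad and horizontal distance between jar and coaster_blue below 0.012 m and z of jar in the frame of coaster_blue below 0.011 m and horizontal distance between mug and coaster_black below 0.012 m and z of mug in the frame of coaster_black below 0.011 m and horizontal distance between cup and copper_cup below 0.006 m and z of cup in the frame of copper_cup below 0.008 m and angle between the z axis of cup and the z axis of copper_cup, either way round below 0.08 rad and angle between copper_cup's own z axis and vertical below 0.1 rad and contact force between each of canister, jar, mug and the fingers below 0.1 N), for 0.2 s.
At the end, for the whole second after the job is handed in: Canister, jar and mug upright (0.12 rad) within 12 mm of the centre of the red, blue and black coaster; steel cup down on the floor of the copper cup (origins under 8 mm apart in height), coaxial within 6 mm and 0.08 rad; copper cup upright within 0.1 rad; all at rest (under 0.02 m/s) (horizontal distance between canister and coaster_red below 0.012 m and z of canister in the frame of coaster_red below 0.011 m and angle between each of canister, jar, mug's own z axis and vertical below 0.12 rad and horizontal distance between jar and coaster_blue below 0.012 m and z of jar in the frame of coaster_blue below 0.011 m and horizontal distance between mug and coaster_black below 0.012 m and z of mug in the frame of coaster_black below 0.011 m and horizontal distance between cup and copper_cup below 0.006 m and z of cup in the frame of copper_cup below 0.008 m and angle between the z axis of cup and the z axis of copper_cup, either way round below 0.08 rad and angle between copper_cup's own z axis and vertical below 0.1 rad and linear speed of each of canister, jar, mug, cup, copper_cup below 0.02 m/s); the robot touches nothing.
It fails at once if a thing is tipped over (tilted by more than 0.6 rad) (angle between any of canister, jar, mug, cup, copper_cup's own z axis and vertical above 0.6 rad).
It fails at once if the copper cup is shifted by more than 50 mm (distance of copper_cup from where it was at the start of the episode above 0.05 m).
It also fails if it takes over 144 s, if anything falls off the work surface, if the arm or the gripper's body presses on something with over 40 N, if the wrist force passes 120 N, or if a joint passes its speed limit or range.

## Robot

A 6-joint arm with a two-finger parallel gripper is mounted at the origin on the work surface. World frame = base frame: x ahead of the robot, y to its left, z up, the work surface at z = 0. Lengths are in m, angles in degrees, forces in N, time in s.
With the tool pointing down it reaches from about 0.3 to 0.75 m from the base axis. Payload 8.5 kg.
Tool frame: the origin (TCP) lies midway between the tips of the shut fingers; the grasp point (between the pads) lies 19 mm behind it (env.pinch_z is the z of the grasp point in the tool frame, in m); z points along the fingers, y is the line along which they close (so a half turn about z gives the same grasp; the last joint's range is limited). The gripper opens to 85 mm and grips with 20 to 120 N. Pads are 22 mm wide; open, the fingers measure 114 mm over their backs; the gripper's body (76 mm by 85 mm) begins 54 mm behind the grasp point. The pads swing forward as they close: fully open they stand 13 mm farther back than shut.
Start: joints at [52.294, 21.807, 74.336, -0, 83.858, -12.336], TCP at [0.236, 0.497, 0.231] pointing down, gripper open.
Joint ranges: [-178.18, 178.18], [-50.72, 133.34], [12.68, 142.11], [-81.47, 261.47], [9.98, 163.14], [-165.26, 165.26]. Speed limits (degrees/s): [136.94, 136.94, 180, 180, 180, 180].

## Interface

Orientations are given as a 3x3 rotation matrix whose columns are the frame's x, y, z axes.
In Python, from rig import env gives the robot as it stands.
- The arm moves only by the tool arm_command, never from a script. Its argument "deltas" is a list of rows, each an object of numbers: "rx", "ry", "rz": the turn, a rotation vector about the tool's x, y, z in rad; "dx", "dy", "dz": the shift along the tool's x, y, z in m; "fingers": the finger opening in m, from 0 to 0.0854. In form: [{"rx": .., "ry": .., "rz": .., "dx": .., "dy": .., "dz": .., "fingers": ..}, ...]. A call has 1 to 12 rows; each row shifts and turns the commanded pose from where the row before left it, along the tool's axes as they then stand; what a row does not reach is not made up. A row lasts 1/10 s, in which the tool goes at most 50 mm and 8.59 degrees, less where a joint would pass 70% of its speed; a pose out of reach is approached as far as the arm can. A call is refused whole if a number of a shift passes 0.05 or a number of a turn 0.15, either way. A call with a gripper value outside its range is refused whole. The fingers move at their own pace and stop on an object; "squeeze" is the grip in N (left out, the last holds). Time passes only in rows, so rows that do not move let the fingers close. It gives the time, the measured TCP pose, the force, the opening and the grip force at its end, in the units of the state.
- env.observe(): the state, without advancing time (a new reading comes with each control period).
- env.get_image(name): name is "side" or "top" or "wrist"; returns a dict with "color" (400x640x3 uint8, blue, green, red), "camera_matrix" (3x3 intrinsics, pixels), "eye" and "orientation" of the camera in the world. Camera axes: x right, y up, looking along -z (the intrinsics and any distortion apply to the point x, -y, -z); pixel columns grow to the right and rows downward; lengths in m; the calibration is good to about 2 mm. A picture is of the moment at which its call begins. There is no depth.
- env.close_job(): hands the job in; it is judged then, once.
Trained networks look in a picture, given as the dict that the camera call returned (one of the last four; its "shot" number tells which), for a name from the list of things; names that differ only in an ending like _2 or _b are one class to them, and where a whole thing is asked for, a point or a joint stands for the part that bears it (a point fixed in the world has none). Each returns a list of dicts, best first, with "p" (0 to 1); they miss things now and then, are a little off and sometimes report something else, mostly with a low value. They report only what shows in the picture. A call takes as long as a camera call.
- env.look_for(query, picture): "box" ([left, top, right, bottom] in pixels, round what is visible of it).
- env.tip_of(query, picture): "location" ([column, row] in pixels: a listed point, or the origin of a listed thing).
The state is a dict: "time_s": time; "q": joint angles; "qvel": joint speeds; "joint_efforts": joint torques, N m; "position": TCP position; "tool_rot": TCP orientation; "ft_force": force on the tool from outside, world axes, zero at the start; "wrist_torque": the same for the moment, N m; "grip_width": finger opening in m; "gripper_force": force on a finger pad.
Only numpy, scipy, OpenCV 4.12 (cv2) and the standard library are available. Lean on these libraries where they do the work, as an engineer would, in place of code of your own. Each camera call takes 0.05 s, during which the arm holds its last target. There are 200 camera calls.

## Working session

There is one attempt and no reset: what is moved stays moved. The work goes in short steps, Python scripts to look and compute and a tool call to move; the robot and the scene stay as the last step left them, time stands still between calls to the robot, and variables do not carry over. Pictures are saved under pics/ and viewed, at most 14 in all, crops included, and the job is handed in when it is done.

Besides the shell and the picture viewer there is one more tool, called after "Call:" by a JSON object that holds its "fn" and its "kwargs", one argument or row to a line. arm_command: Moves the arm, as the interface text tells. Its arguments: {"type":"object","properties":{"deltas":{"type":"array"},"squeeze":{"type":"number"}},"required":["deltas"]}

```bash
ls; mkdir -p pics; cat > h.py <<'E'
import numpy as np, cv2
from rig import env
def ray(im,px):
    K=np.array(im["camera_matrix"]); R=np.array(im["orientation"])
    d=np.linalg.inv(K)@[px[0],px[1],1.]
    return np.array(im["eye"]),R@(np.diag([1,-1,-1])@d)
def on_z(im,px,z):
    e,d=ray(im,px); return e+d*(z-e[2])/d[2]
def proj(im,p):
    c=np.array(im["orientation"]).T@(np.array(p)-im["eye"]); c=np.diag([1,-1,-1])@c
    u=np.array(im["camera_matrix"])@c; return u[:2]/u[2]
E
python3 - <<'E'
from h import *
s=env.observe(); print(s["position"],s["tool_rot"],s["grip_width"],env.pinch_z)
z={"canister":0.012,"jar":.012,"mug":.012,"cup":.006,"copper_cup":0,"tray":0,"coaster_red":.006,"coaster_blue":.006,"coaster_black":.006}
for n in("top","side"):
    im=env.get_image(n); cv2.imwrite(f"pics/{n}0.png",im["color"]); print(n,im["eye"],[k for k in im])
    for q in z:
        for f in ("tip_of","look_for"):
            for r in getattr(env,f)(q,im)[:2]:
                print(q,round(r["p"],2),np.round(r.get("location",r.get("box")),0), np.round(on_z(im,r["location"],z[q]),3) if "location" in r else "")
E
```

```text
pics
[0.23548165 0.49669756 0.23072132] [[-9.03554378e-01  4.28472489e-01 -9.00970239e-04]
 [ 4.28473323e-01  9.03553671e-01 -1.17228088e-03]
 [ 3.11784862e-04 -1.44526123e-03 -9.99998907e-01]] 0.08531315847341217 -0.0187
top [ 0.36393913 -0.01258194  0.92086094] ['color', 'camera_matrix', 'eye', 'orientation', 'shot']
canister 0.73 [364. 166.] [ 0.624 -0.094  0.012]
canister 0.83 [350. 134. 382. 174.] 
canister 0.64 [139. 191. 247. 301.] 
jar 0.58 [307. 184.] [0.583 0.047 0.012]
jar 0.88 [292. 160. 320. 199.] 
mug 0.82 [347. 199.] [ 0.544 -0.049  0.012]
mug 0.22 [362. 166.] [ 0.626 -0.087  0.012]
mug 0.71 [331. 175. 363. 224.] 
cup 0.96 [338. 172.] [ 0.614 -0.03   0.006]
cup 0.78 [322. 148. 347. 182.] 
copper_cup 0.74 [473. 228.] [ 0.469 -0.349  0.   ]
copper_cup 0.37 [339. 172.] [ 0.614 -0.032  0.   ]
copper_cup 0.78 [462. 187. 491. 243.] 
tray 0.68 [194. 245.] [0.438 0.326 0.   ]
tray 0.62 [350. 155. 380. 181.] 
tray 0.57 [140. 192. 246. 298.] 
coaster_red 0.43 [366. 159.] [ 0.644 -0.1    0.006]
coaster_red 0.17 [338. 172.] [ 0.612 -0.028  0.006]
coaster_red 0.23 [143. 191. 246. 2
[... 469 characters left out ...]
3.] 
jar 0.73 [330. 197.] [0.581 0.042 0.012]
jar 0.61 [327. 239.] [ 0.54  -0.061  0.012]
jar 0.62 [314. 152. 349. 193.] 
mug 0.72 [325. 236.] [ 0.54  -0.051  0.012]
mug 0.8 [296. 190. 345. 251.] 
cup 0.96 [355. 219.] [ 0.613 -0.025  0.006]
cup 0.83 [341. 184. 370. 227.] 
copper_cup 0.68 [312. 375. 397. 400.] 
tray 0.98 [247. 133.] [0.445 0.318 0.   ]
tray 0.93 [192.  96. 302. 173.] 
tray 0.67 [362. 184. 402. 253.] 
coaster_red 0.63 [374. 246.] [ 0.627 -0.1    0.006]
coaster_red 0.72 [357. 237. 397. 262.] 
coaster_red 0.55 [359. 184. 400. 252.] 
coaster_black 0.72 [328. 241.] [ 0.543 -0.06   0.006]
coaster_black 0.17 [352. 219.] [ 0.607 -0.024  0.006]
coaster_black 0.57 [308. 235. 345. 255.]
```

```bash
python3 - <<'E'
import cv2
a=cv2.imread("pics/top0.png"); b=cv2.imread("pics/side0.png")
cv2.imwrite("pics/topc.png",cv2.resize(a[110:260,260:510],None,fx=3.2,fy=3.2,interpolation=cv2.INTER_CUBIC))
cv2.imwrite("pics/sidec.png",cv2.resize(b[90:290,180:420],None,fx=3,fy=3,interpolation=cv2.INTER_CUBIC))
E
```

```text
(no output)
```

View pics/topc.png

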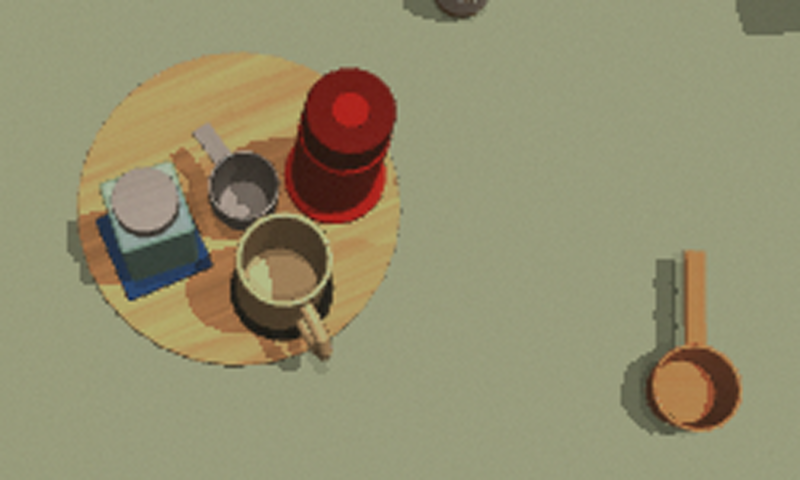

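View pics/sidec.png

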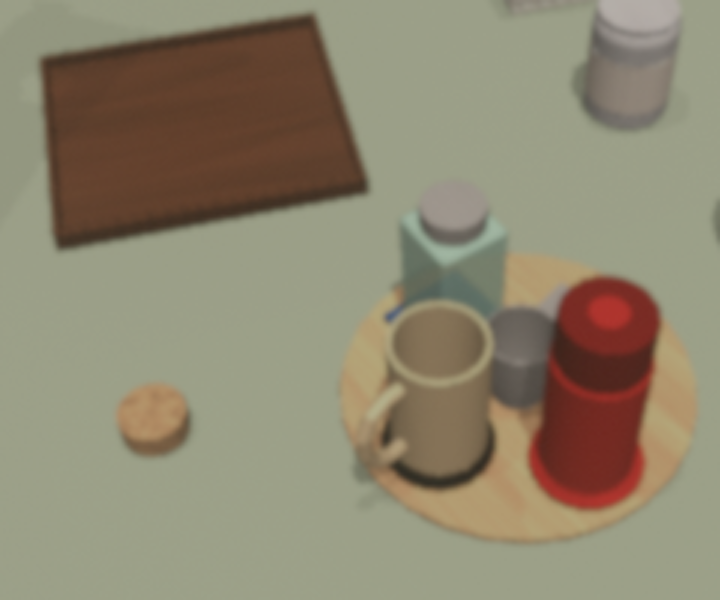

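View pics/top0.png

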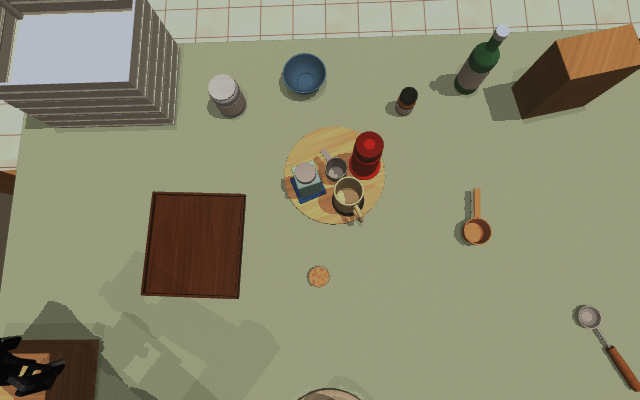

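The top view shows the board around (335,172) px with the canister, jar, mug and cup. The tray is at (194,245) and the copper cup at (477,232), with its handle pointing up in the image (+x world). The network positions agree with this. Next I'll look from closer with the wrist camera.

Call:
{"fn": "arm_command", "kwargs": {
  "deltas": [
    {"rz":-0.1475,"dz":-0.05},
    {"rz":-0.1475,"dz":-0.05},
    {"rz":-0.1475,"dz":-0.05},
    {"dx":-0.024,"dy":-0.043},
    {"dx":-0.024,"dy":-0.043},
    {"dx":-0.024,"dy":-0.043},
    {"dx":-0.024,"dy":-0.043},
    {"dx":-0.024,"dy":-0.043},
    {"dx":-0.024,"dy":-0.043},
    {"dx":-0.024,"dy":-0.043},
    {"dx":-0.024,"dy":-0.043},
    {"dx":-0.024,"dy":-0.043}
  ]
}}

```text
invalid input
```

```bash
python3 - <<'E'
from h import *
s=env.observe(); print(np.round(s["position"],4),np.round(s["tool_rot"],4),np.round(s["q"],1))
im=env.get_image("wrist"); cv2.imwrite("pics/w1.png",im["color"]); print(im["eye"],np.round(im["orientation"],3),im["camera_matrix"])
R=np.array(s["tool_rot"]); print(R.T@(np.array(im["eye"])-s["position"]))
for p in [(0.6,-.02,.006),(.47,-.35,0)]: print(proj(im,p))
E
```

```text
[0.2356 0.497  0.2313] [[-0.9036  0.4284  0.    ]
 [ 0.4284  0.9036  0.    ]
 [ 0.      0.     -1.    ]] [ 52.3  21.8  74.3   0.   83.9 -12.3]
[0.16650812 0.53104468 0.37307186] [[ 0.428 -0.863 -0.27 ]
 [ 0.904  0.408  0.128]
 [-0.    -0.298  0.954]] [[355.40929028   0.         322.0797716 ]
 [  0.         355.40929028 202.63679767]
 [  0.           0.           1.        ]]
[ 0.07707206  0.00118884 -0.14174425]
[115.3251752  526.08061288]
[-108.3727077   531.92407325]
```

View pics/w1.png

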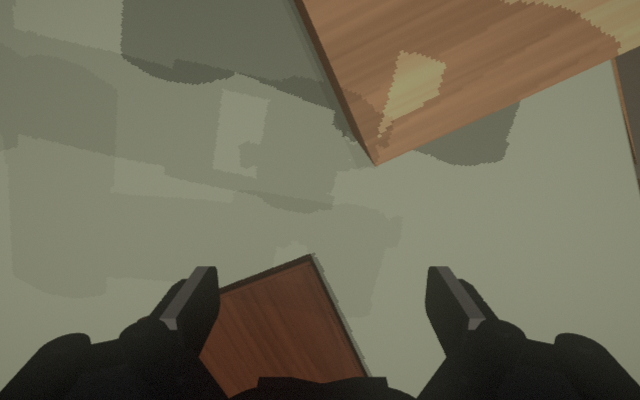

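The wrist picture shows only the tray edge, because the move was refused. I'll retry with every field given.

Call:
{"fn": "arm_command", "kwargs": {
  "deltas": [
    {"rx":0,"ry":0,"rz":-0.1475,"dx":0,"dy":0,"dz":-0.05,"fingers":0.085},
    {"rx":0,"ry":0,"rz":-0.1475,"dx":0,"dy":0,"dz":-0.05,"fingers":0.085},
    {"rx":0,"ry":0,"rz":-0.1475,"dx":0,"dy":0,"dz":-0.05,"fingers":0.085},
    {"rx":0,"ry":0,"rz":0,"dx":-0.024,"dy":-0.043,"dz":0,"fingers":0.085},
    {"rx":0,"ry":0,"rz":0,"dx":-0.024,"dy":-0.043,"dz":0,"fingers":0.085},
    {"rx":0,"ry":0,"rz":0,"dx":-0.024,"dy":-0.043,"dz":0,"fingers":0.085},
    {"rx":0,"ry":0,"rz":0,"dx":-0.024,"dy":-0.043,"dz":0,"fingers":0.085},
    {"rx":0,"ry":0,"rz":0,"dx":-0.024,"dy":-0.043,"dz":0,"fingers":0.085},
    {"rx":0,"ry":0,"rz":0,"dx":-0.024,"dy":-0.043,"dz":0,"fingers":0.085},
    {"rx":0,"ry":0,"rz":0,"dx":-0.024,"dy":-0.043,"dz":0,"fingers":0.085},
    {"rx":0,"ry":0,"rz":0,"dx":-0.024,"dy":-0.043,"dz":0,"fingers":0.085},
    {"rx":0,"ry":0,"rz":0,"dx":-0.024,"dy":-0.043,"dz":0,"fingers":0.085}
  ]
}}

```text
time_s: 3.15
position: [0.452, 0.1079, 0.3815]
tool_rot: [[-1.0, 0.0, 0.0], [0.0, 1.0, 0.0], [-0.0, 0.0, -1.0]]
ft_force: [1.1, 1.3, -0.4]
grip_width: 0.0851
gripper_force: 0.0
```

Call:
{"fn": "arm_command", "kwargs": {
  "deltas": [
    {"rx":0,"ry":0,"rz":0,"dx":-0.015,"dy":-0.045,"dz":0,"fingers":0.085},
    {"rx":0,"ry":0,"rz":0,"dx":-0.015,"dy":-0.045,"dz":0,"fingers":0.085},
    {"rx":0,"ry":0,"rz":0,"dx":-0.018,"dy":-0.038,"dz":0,"fingers":0.085},
    {"rx":0,"ry":0,"rz":0,"dx":0,"dy":0,"dz":0,"fingers":0.085}
  ]
}}

```text
time_s: 3.55
position: [0.5009, -0.0222, 0.3801]
tool_rot: [[-1.0, 0.006, -0.002], [0.006, 1.0, -0.0], [0.002, -0.0, -1.0]]
ft_force: [-1.9, 0.4, -0.0]
grip_width: 0.0846
gripper_force: 0.0
```

```bash
python3 - <<'E'
from h import *
s=env.observe(); print(np.round(s["position"],4))
im=env.get_image("wrist"); cv2.imwrite("pics/w2.png",im["color"])
z={"canister":0.012,"jar":.012,"mug":.012,"cup":.006,"coaster_red":.006,"coaster_blue":.006,"coaster_black":.006}
for q in z:
        for f in ("tip_of","look_for"):
            for r in getattr(env,f)(q,im)[:2]:
                print(q,round(r["p"],2),np.round(r.get("location",r.get("box")),0), np.round(on_z(im,r["location"],z[q]),3) if "location" in r else "")
import pickle; pickle.dump(im,open("w2.pkl","wb"))
E
```

```text
[ 0.5009 -0.0222  0.3801]
canister 0.65 [275. 234.] [ 0.633 -0.094  0.012]
canister 0.34 [302. 173.] [ 0.538 -0.05   0.012]
canister 0.89 [234. 210. 297. 301.] 
jar 0.83 [364. 201.] [0.581 0.042 0.012]
jar 0.63 [345. 181. 402. 244.] 
jar 0.41 [469.   1. 640. 196.] 
mug 0.74 [299. 174.] [ 0.539 -0.055  0.012]
mug 0.23 [323. 219.] [ 0.609 -0.02   0.012]
mug 0.83 [272. 137. 328. 220.] 
cup 0.87 [323. 216.] [ 0.607 -0.02   0.006]
cup 0.55 [301. 174.] [ 0.541 -0.052  0.006]
cup 0.56 [305. 206. 347. 262.] 
coaster_red 0.6 [250. 209. 303. 241.] 
coaster_blue 0.74 [340. 169. 390. 209.] 
coaster_black 0.71 [275. 151. 330. 173.] 
coaster_black 0.39 [272. 135. 328. 218.]
```

View pics/w2.png

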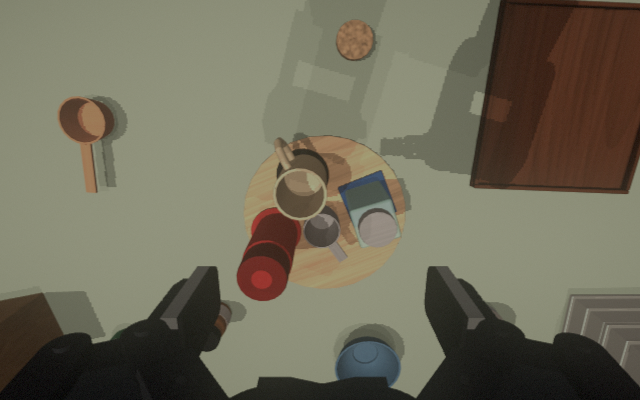

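```bash
python3 - <<'E'
from h import *
import pickle
w=pickle.load(open("w2.pkl","rb")); t=env.get_image("top")
P={"can":((262,280),(369.4,144.4),.157),"jar":((377,227),(305.3,173.1),.130),"mug":((301,193),(348.75,191.6),.112),"cup":((322,228),(336.2,169.4),.066),"cop":((86,120),(477.5,231.2),.034)}
for k,(a,b,z) in P.items(): print(k,np.round(on_z(w,a,z),4),np.round(on_z(t,b,z),4))
L={"mughandle end":((280,142),.07),"cup tab end":((342,258),.062),"cop handle end":((91,190),.03),"blueA":((339,191),.012),"blueB":((385,172),.012),"trayA":((471,186),.018),"trayB":((504,0),.018),"trayC":((629,192),.018)}
for k,(a,z) in L.items(): print(k,np.round(on_z(w,a,z),4))
top=t["color"]
for k,px in {"TL":(153,192),"TR":(245,194),"BR":(239,298),"BL":(141,296)}.items(): print(k,np.round(on_z(t,px,.018),4))
# board circle, red coaster
hsv=cv2.cvtColor(w["color"],cv2.COLOR_BGR2HSV)
cv2.imwrite("pics/w2c.png",cv2.resize(w["color"][120:310,220:420],None,fx=3.1,fy=3.1,interpolation=cv2.INTER_CUBIC))
E
```

```text
can [ 0.6312 -0.0907  0.157 ] [ 0.6299 -0.0929  0.157 ]
jar [0.5768 0.0436 0.13  ] [0.5783 0.0431 0.13  ]
mug [ 0.5398 -0.0463  0.112 ] [ 0.5399 -0.0496  0.112 ]
cup [ 0.6028 -0.0214  0.066 ] [ 0.6029 -0.0241  0.066 ]
cop [ 0.4588 -0.3373  0.034 ] [ 0.4584 -0.3454  0.034 ]
mughandle end [ 0.4845 -0.074   0.07  ]
cup tab end [0.6502 0.0068 0.062 ]
cop handle end [ 0.5571 -0.3525  0.03  ]
blueA [0.5651 0.004  0.012 ]
blueB [0.5365 0.071  0.012 ]
trayA [0.5567 0.1968 0.018 ]
trayB [0.3146 0.2094 0.018 ]
trayC [0.5668 0.4301 0.018 ]
TL [0.5684 0.4271 0.018 ]
TR [0.5591 0.1984 0.018 ]
BR [0.3126 0.2064 0.018 ]
BL [0.319  0.4385 0.018 ]
```

View pics/w2c.png

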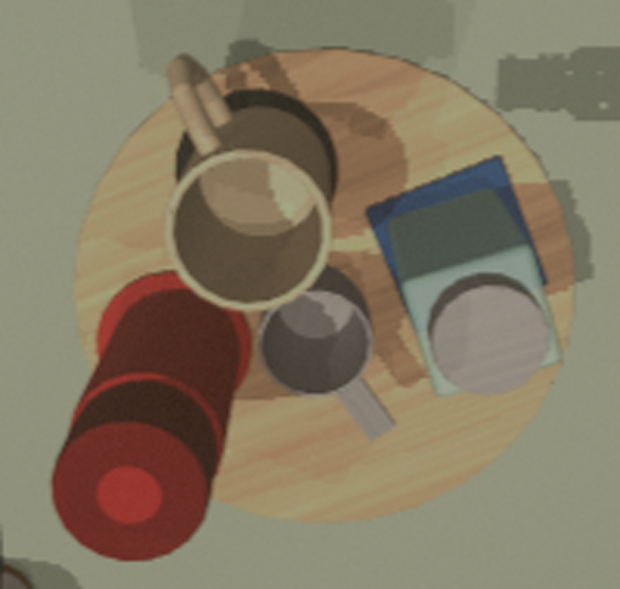

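The crop shows the canister cap centred at (132,491), the lid at (490,335), the mug rim at (249,229) and the cup rim at (315,342) in crop pixels. The mug handle points to about 205°, the cup tab to about 33°, and the blue coaster edge lies at about 113°. The canister goes first, gripped along world y.

Call:
{"fn": "arm_command", "kwargs": {
  "deltas": [
    {"rx":0,"ry":0,"rz":0,"dx":-0.043,"dy":-0.023,"dz":0,"fingers":0.085},
    {"rx":0,"ry":0,"rz":0,"dx":-0.043,"dy":-0.023,"dz":0,"fingers":0.085},
    {"rx":0,"ry":0,"rz":0,"dx":-0.043,"dy":-0.024,"dz":0,"fingers":0.085},
    {"rx":0,"ry":0,"rz":0,"dx":0,"dy":0,"dz":0.045,"fingers":0.085},
    {"rx":0,"ry":0,"rz":0,"dx":0,"dy":0,"dz":0.045,"fingers":0.085},
    {"rx":0,"ry":0,"rz":0,"dx":0,"dy":0,"dz":0.045,"fingers":0.085},
    {"rx":0,"ry":0,"rz":0,"dx":0,"dy":0,"dz":0.04,"fingers":0.085},
    {"rx":0,"ry":0,"rz":0,"dx":0,"dy":0,"dz":0.03,"fingers":0.085},
    {"rx":0,"ry":0,"rz":0,"dx":0,"dy":0,"dz":0.025,"fingers":0.085},
    {"rx":0,"ry":0,"rz":0,"dx":0,"dy":0,"dz":0.02,"fingers":0.085},
    {"rx":0,"ry":0,"rz":0,"dx":0,"dy":0,"dz":0.012,"fingers":0.085},
    {"rx":0,"ry":0,"rz":0,"dx":0,"dy":0,"dz":0,"fingers":0.085}
  ]
}}

```text
time_s: 5.55
position: [0.6279, -0.0881, 0.1179]
tool_rot: [[-1.0, 0.0, -0.003], [0.0, 1.0, 0.001], [0.003, 0.001, -1.0]]
ft_force: [-0.1, 0.4, 0.4]
grip_width: 0.085
gripper_force: 0.0
```

Call:
{"fn": "arm_command", "kwargs": {
  "deltas": [
    {"rx":0,"ry":0,"rz":0,"dx":0,"dy":0,"dz":0,"fingers":0.03},
    {"rx":0,"ry":0,"rz":0,"dx":0,"dy":0,"dz":0,"fingers":0.03},
    {"rx":0,"ry":0,"rz":0,"dx":0,"dy":0,"dz":0,"fingers":0.03},
    {"rx":0,"ry":0,"rz":0,"dx":0,"dy":0,"dz":0,"fingers":0.03},
    {"rx":0,"ry":0,"rz":0,"dx":0,"dy":0,"dz":0,"fingers":0.03},
    {"rx":0,"ry":0,"rz":0,"dx":0,"dy":0,"dz":0,"fingers":0.03}
  ],
  "squeeze": 40
}}

```text
time_s: 6.15
position: [0.6292, -0.0888, 0.1211]
tool_rot: [[-1.0, 0.001, 0.003], [0.001, 1.0, -0.002], [-0.003, -0.002, -1.0]]
ft_force: [0.3, -2.5, 6.4]
grip_width: 0.0596
gripper_force: 42.7
```

Call:
{"fn": "arm_command", "kwargs": {
  "deltas": [
    {"rx":0,"ry":0,"rz":0,"dx":0,"dy":0,"dz":-0.02,"fingers":0.03},
    {"rx":0,"ry":0,"rz":0,"dx":0,"dy":0,"dz":-0.035,"fingers":0.03},
    {"rx":0,"ry":0,"rz":0,"dx":0,"dy":0,"dz":-0.04,"fingers":0.03},
    {"rx":0,"ry":0,"rz":0,"dx":0,"dy":0,"dz":-0.04,"fingers":0.03},
    {"rx":0,"ry":0,"rz":0,"dx":0,"dy":0,"dz":-0.03,"fingers":0.03},
    {"rx":0,"ry":0,"rz":0,"dx":0.008,"dy":0.025,"dz":0,"fingers":0.03},
    {"rx":0,"ry":0,"rz":0,"dx":0.012,"dy":0.04,"dz":0,"fingers":0.03},
    {"rx":0,"ry":0,"rz":0,"dx":0.012,"dy":0.045,"dz":0,"fingers":0.03},
    {"rx":0,"ry":0,"rz":0,"dx":0.012,"dy":0.045,"dz":0,"fingers":0.03},
    {"rx":0,"ry":0,"rz":0,"dx":0.012,"dy":0.045,"dz":0,"fingers":0.03},
    {"rx":0,"ry":0,"rz":0,"dx":0.012,"dy":0.045,"dz":0,"fingers":0.03},
    {"rx":0,"ry":0,"rz":0,"dx":0.012,"dy":0.045,"dz":0,"fingers":0.03}
  ]
}}

```text
time_s: 7.35
position: [0.5473, 0.2037, 0.2841]
tool_rot: [[-1.0, 0.0, -0.001], [0.0, 1.0, 0.0], [0.001, 0.0, -1.0]]
ft_force: [0.3, 0.6, -3.9]
grip_width: 0.0597
gripper_force: 44.5
```

Call:
{"fn": "arm_command", "kwargs": {
  "deltas": [
    {"rx":0,"ry":0,"rz":0,"dx":0.012,"dy":0.045,"dz":0,"fingers":0.03},
    {"rx":0,"ry":0,"rz":0,"dx":0.012,"dy":0.045,"dz":0,"fingers":0.03},
    {"rx":0,"ry":0,"rz":0,"dx":0.012,"dy":0.045,"dz":0,"fingers":0.03},
    {"rx":0,"ry":0,"rz":0,"dx":0.01,"dy":0.03,"dz":0,"fingers":0.03},
    {"rx":0,"ry":0,"rz":0,"dx":0,"dy":0,"dz":0.03,"fingers":0.03},
    {"rx":0,"ry":0,"rz":0,"dx":0,"dy":0,"dz":0.04,"fingers":0.03},
    {"rx":0,"ry":0,"rz":0,"dx":0,"dy":0,"dz":0.04,"fingers":0.03},
    {"rx":0,"ry":0,"rz":0,"dx":0,"dy":0,"dz":0.03,"fingers":0.03},
    {"rx":0,"ry":0,"rz":0,"dx":0,"dy":0,"dz":0.01,"fingers":0.03},
    {"rx":0,"ry":0,"rz":0,"dx":0,"dy":0,"dz":0,"fingers":0.03},
    {"rx":0,"ry":0,"rz":0,"dx":0,"dy":0,"dz":0,"fingers":0.03}
  ]
}}

```text
time_s: 8.45
position: [0.5033, 0.3672, 0.136]
tool_rot: [[-1.0, 0.0, 0.002], [0.0, 1.0, 0.001], [-0.002, 0.001, -1.0]]
ft_force: [-0.6, 0.0, -2.9]
grip_width: 0.0594
gripper_force: 44.6
```

Call:
{"fn": "arm_command", "kwargs": {
  "deltas": [
    {"rx":0,"ry":0,"rz":0,"dx":0,"dy":0,"dz":0.012,"fingers":0.03},
    {"rx":0,"ry":0,"rz":0,"dx":0,"dy":0,"dz":0.006,"fingers":0.03},
    {"rx":0,"ry":0,"rz":0,"dx":0,"dy":0,"dz":0.002,"fingers":0.03},
    {"rx":0,"ry":0,"rz":0,"dx":0,"dy":0,"dz":0,"fingers":0.03}
  ]
}}

```text
time_s: 8.85
position: [0.503, 0.3668, 0.1151]
tool_rot: [[-1.0, 0.0, 0.001], [0.0, 1.0, 0.0], [-0.001, 0.0, -1.0]]
ft_force: [-0.5, -1.5, 2.8]
grip_width: 0.0593
gripper_force: 45.1
```

Call:
{"fn": "arm_command", "kwargs": {
  "deltas": [
    {"rx":0,"ry":0,"rz":0,"dx":0,"dy":0,"dz":0,"fingers":0.085},
    {"rx":0,"ry":0,"rz":0,"dx":0,"dy":0,"dz":0,"fingers":0.085},
    {"rx":0,"ry":0,"rz":0,"dx":0,"dy":0,"dz":0,"fingers":0.085},
    {"rx":0,"ry":0,"rz":0,"dx":0,"dy":0,"dz":0,"fingers":0.085},
    {"rx":0,"ry":0,"rz":0,"dx":0,"dy":0,"dz":-0.03,"fingers":0.085},
    {"rx":0,"ry":0,"rz":0,"dx":0,"dy":0,"dz":-0.045,"fingers":0.085},
    {"rx":0,"ry":0,"rz":-0.1455,"dx":0,"dy":0,"dz":-0.045,"fingers":0.085},
    {"rx":0,"ry":0,"rz":-0.1455,"dx":0,"dy":0,"dz":-0.025,"fingers":0.085},
    {"rx":0,"ry":0,"rz":-0.1455,"dx":0,"dy":0,"dz":0,"fingers":0.085}
  ]
}}

```text
time_s: 9.75
position: [0.5036, 0.3674, 0.2639]
tool_rot: [[-0.904, -0.428, 0.007], [-0.428, 0.904, 0.004], [-0.008, 0.0, -1.0]]
ft_force: [-0.7, -0.1, -0.9]
grip_width: 0.085
gripper_force: 0.0
```

Call:
{"fn": "arm_command", "kwargs": {
  "deltas": [
    {"rx":0,"ry":0,"rz":0,"dx":0.0158,"dy":-0.0435,"dz":0,"fingers":0.085},
    {"rx":0,"ry":0,"rz":0,"dx":0.0158,"dy":-0.0435,"dz":0,"fingers":0.085},
    {"rx":0,"ry":0,"rz":0,"dx":0.0158,"dy":-0.0435,"dz":0,"fingers":0.085},
    {"rx":0,"ry":0,"rz":0,"dx":0.0158,"dy":-0.0435,"dz":0,"fingers":0.085},
    {"rx":0,"ry":0,"rz":0,"dx":0.0158,"dy":-0.0435,"dz":0,"fingers":0.085},
    {"rx":0,"ry":0,"rz":0,"dx":0.0158,"dy":-0.0435,"dz":0,"fingers":0.085},
    {"rx":0,"ry":0,"rz":0,"dx":0.0158,"dy":-0.0435,"dz":0,"fingers":0.085},
    {"rx":0,"ry":0,"rz":0,"dx":0.0158,"dy":-0.0435,"dz":0,"fingers":0.085},
    {"rx":0,"ry":0,"rz":0,"dx":0.0158,"dy":-0.0435,"dz":0,"fingers":0.085},
    {"rx":0,"ry":0,"rz":0,"dx":0,"dy":0,"dz":0,"fingers":0.085}
  ]
}}

```text
time_s: 10.75
position: [0.5394, -0.0528, 0.259]
tool_rot: [[-0.909, -0.417, -0.0], [-0.417, 0.909, -0.001], [0.001, -0.001, -1.0]]
ft_force: [0.3, 1.0, -0.9]
grip_width: 0.0847
gripper_force: 0.0
```

```bash
python3 - <<'E'
from h import *
import pickle
s=env.observe(); print(np.round(s["position"],4))
t=env.get_image("top"); w=env.get_image("wrist")
pickle.dump(t,open("t3.pkl","wb"));pickle.dump(w,open("w3.pkl","wb"))
a=cv2.resize(t["color"][110:310,130:400],None,fx=2.2,fy=2.2,interpolation=cv2.INTER_CUBIC)
cv2.imwrite("pics/t3.png",cv2.resize(t["color"][110:310,130:400],None,fx=2.9,fy=2.9,interpolation=cv2.INTER_CUBIC)); cv2.imwrite("pics/w3.png",w["color"])
E
```

```text
[ 0.5394 -0.0528  0.259 ]
```

View pics/w3.png

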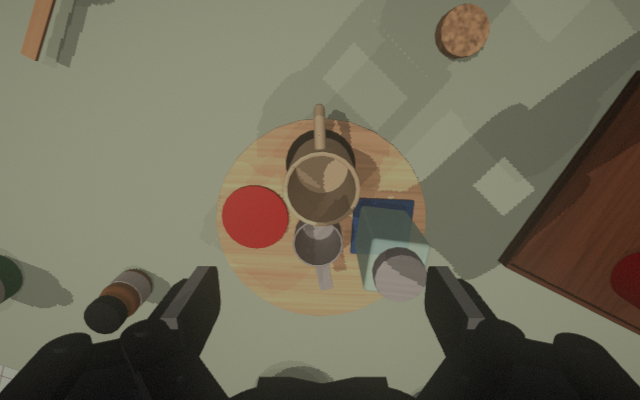

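The canister's coaster is empty at (255,217). The mug rim is at (322,188), the lid at (400,274) and the cup rim at (318,241).

```bash
python3 - <<'E'
from h import *
import pickle
w=pickle.load(open("w3.pkl","rb"))
# red coaster centroid
h=cv2.cvtColor(w["color"],cv2.COLOR_BGR2HSV)
m=((h[...,0]<6)|(h[...,0]>174))&(h[...,1]>150); m[:,:200]=0;m[:,300:]=0;m[:170]=0;m[260:]=0
c=cv2.fitEllipse(max(cv2.findContours(m.astype(np.uint8),0,1)[0],key=len)); print(c)
print("red",on_z(w,c[0],.012))
for k,px,z in(("mug",(322,188),.112),("jar",(400,274),.13),("cup",(318,241),.066),("tab",(326,288),.063),("mughandle",(319,106),.08),("b1",(355,200),.012),("b2",(413,200),.012),("blackL",(286,160),.012),("blackR",(356,160),.012),("blacktop",(321,129),.012)): print(k,np.round(on_z(w,px,z),4))
E
```

```text
((254.75942993164062, 216.54344177246094), (60.80438232421875, 65.48220825195312), 109.86922454833984)
red [ 0.62814636 -0.09370901  0.012     ]
mug [ 0.54   -0.0485  0.112 ]
jar [0.5765 0.0416 0.13  ]
cup [ 0.6037 -0.0235  0.066 ]
tab [0.6512 0.0077 0.063 ]
mughandle [ 0.4818 -0.0783  0.08  ]
b1 [0.5613 0.0029 0.012 ]
b2 [0.5335 0.0631 0.012 ]
blackL [ 0.552  -0.0868  0.012 ]
blackR [ 0.5195 -0.0166  0.012 ]
blacktop [ 0.5051 -0.0658  0.012 ]
```

View pics/t3.png

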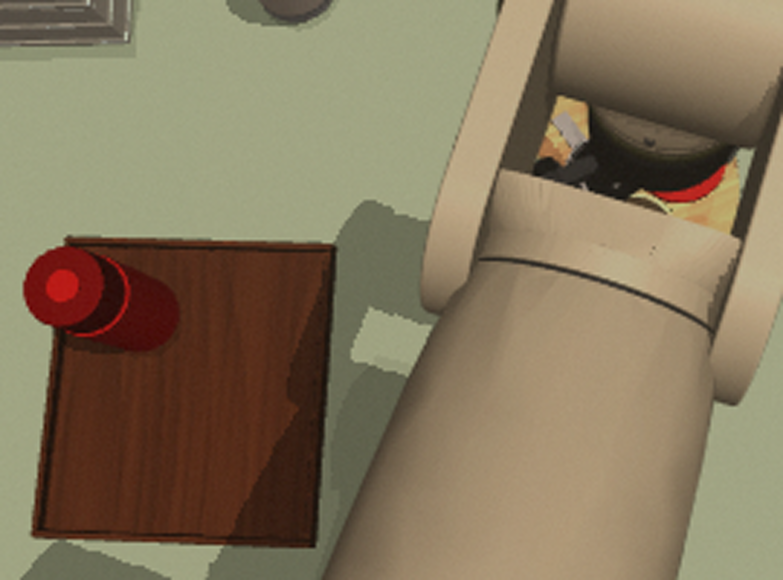

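Call:
{"fn": "arm_command", "kwargs": {
  "deltas": [
    {"rx":0,"ry":0,"rz":0,"dx":0,"dy":0.003,"dz":0.045,"fingers":0.085},
    {"rx":0,"ry":0,"rz":0,"dx":0,"dy":0,"dz":0.04,"fingers":0.085},
    {"rx":0,"ry":0,"rz":0,"dx":0,"dy":0,"dz":0.03,"fingers":0.085},
    {"rx":0,"ry":0,"rz":0,"dx":0,"dy":0,"dz":0,"fingers":0.085},
    {"rx":0,"ry":0,"rz":0,"dx":0,"dy":0,"dz":0,"fingers":0.085}
  ]
}}

```text
time_s: 11.35
position: [0.5383, -0.0444, 0.1453]
tool_rot: [[-0.906, -0.424, 0.001], [-0.424, 0.906, -0.0], [-0.001, -0.0, -1.0]]
ft_force: [0.1, -0.3, -0.1]
grip_width: 0.085
gripper_force: 0.0
```

Call:
{"fn": "arm_command", "kwargs": {
  "deltas": [
    {"rx":0,"ry":0,"rz":0,"dx":0,"dy":-0.002,"dz":0.025,"fingers":0.085},
    {"rx":0,"ry":0,"rz":0,"dx":0,"dy":0,"dz":0.025,"fingers":0.085},
    {"rx":0,"ry":0,"rz":0,"dx":0,"dy":0,"dz":0.018,"fingers":0.085},
    {"rx":0,"ry":0,"rz":0,"dx":0,"dy":0,"dz":0.006,"fingers":0.085},
    {"rx":0,"ry":0,"rz":0,"dx":0,"dy":0,"dz":0,"fingers":0.085},
    {"rx":0,"ry":0,"rz":0,"dx":0,"dy":0,"dz":0,"fingers":0.03},
    {"rx":0,"ry":0,"rz":0,"dx":0,"dy":0,"dz":0,"fingers":0.03},
    {"rx":0,"ry":0,"rz":0,"dx":0,"dy":0,"dz":0,"fingers":0.03},
    {"rx":0,"ry":0,"rz":0,"dx":0,"dy":0,"dz":0,"fingers":0.03},
    {"rx":0,"ry":0,"rz":0,"dx":0,"dy":0,"dz":0,"fingers":0.03}
  ]
}}

```text
time_s: 12.35
position: [0.5401, -0.0478, 0.0723]
tool_rot: [[-0.906, -0.422, 0.004], [-0.422, 0.906, -0.002], [-0.003, -0.003, -1.0]]
ft_force: [0.7, -1.1, 6.1]
grip_width: 0.0639
gripper_force: 43.5
```

Call:
{"fn": "arm_command", "kwargs": {
  "deltas": [
    {"rx":0,"ry":0,"rz":0,"dx":0,"dy":0,"dz":-0.02,"fingers":0.03},
    {"rx":0,"ry":0,"rz":0,"dx":0,"dy":0,"dz":-0.04,"fingers":0.03},
    {"rx":0,"ry":0,"rz":0,"dx":0,"dy":0,"dz":-0.045,"fingers":0.03},
    {"rx":0,"ry":0,"rz":0,"dx":0,"dy":0,"dz":-0.035,"fingers":0.03},
    {"rx":0,"ry":0,"rz":0,"dx":-0.0047,"dy":0.0267,"dz":0,"fingers":0.03},
    {"rx":0,"ry":0,"rz":0,"dx":-0.0047,"dy":0.045,"dz":0,"fingers":0.03},
    {"rx":0,"ry":0,"rz":0,"dx":-0.0047,"dy":0.045,"dz":0,"fingers":0.03},
    {"rx":0,"ry":0,"rz":0,"dx":-0.0047,"dy":0.045,"dz":0,"fingers":0.03},
    {"rx":0,"ry":0,"rz":0,"dx":-0.0047,"dy":0.045,"dz":0,"fingers":0.03},
    {"rx":0,"ry":0,"rz":0,"dx":-0.0047,"dy":0.045,"dz":0,"fingers":0.03},
    {"rx":0,"ry":0,"rz":0,"dx":-0.0047,"dy":0.045,"dz":0,"fingers":0.03},
    {"rx":0,"ry":0,"rz":0,"dx":-0.0047,"dy":0.03,"dz":0,"fingers":0.03}
  ]
}}

```text
time_s: 13.55
position: [0.433, 0.2672, 0.211]
tool_rot: [[-0.906, -0.424, 0.0], [-0.424, 0.906, 0.001], [-0.0, 0.001, -1.0]]
ft_force: [0.5, 0.9, -3.3]
grip_width: 0.0642
gripper_force: 46.4
```

Call:
{"fn": "arm_command", "kwargs": {
  "deltas": [
    {"rx":0,"ry":0,"rz":0,"dx":0,"dy":0,"dz":0.03,"fingers":0.03},
    {"rx":0,"ry":0,"rz":0,"dx":0,"dy":0,"dz":0.04,"fingers":0.03},
    {"rx":0,"ry":0,"rz":0,"dx":0,"dy":0,"dz":0.03,"fingers":0.03},
    {"rx":0,"ry":0,"rz":0,"dx":0,"dy":0,"dz":0.02,"fingers":0.03},
    {"rx":0,"ry":0,"rz":0,"dx":0,"dy":0,"dz":0.012,"fingers":0.03},
    {"rx":0,"ry":0,"rz":0,"dx":0,"dy":0,"dz":0.006,"fingers":0.03},
    {"rx":0,"ry":0,"rz":0,"dx":0,"dy":0,"dz":0,"fingers":0.03},
    {"rx":0,"ry":0,"rz":0,"dx":0,"dy":0,"dz":0,"fingers":0.03}
  ]
}}

```text
time_s: 14.35
position: [0.4351, 0.265, 0.0731]
tool_rot: [[-0.906, -0.423, 0.001], [-0.423, 0.906, 0.0], [-0.001, -0.0, -1.0]]
ft_force: [0.0, 0.1, -3.2]
grip_width: 0.0642
gripper_force: 46.4
```

Call:
{"fn": "arm_command", "kwargs": {
  "deltas": [
    {"rx":0,"ry":0,"rz":0,"dx":0,"dy":0,"dz":0.006,"fingers":0.03},
    {"rx":0,"ry":0,"rz":0,"dx":0,"dy":0,"dz":0.0025,"fingers":0.03},
    {"rx":0,"ry":0,"rz":0,"dx":0,"dy":0,"dz":0,"fingers":0.03}
  ]
}}

```text
time_s: 14.65
position: [0.4361, 0.2642, 0.0654]
tool_rot: [[-0.906, -0.423, 0.004], [-0.423, 0.906, -0.001], [-0.003, -0.002, -1.0]]
ft_force: [0.3, -7.2, 9.6]
grip_width: 0.064
gripper_force: 41.5
```

Call:
{"fn": "arm_command", "kwargs": {
  "deltas": [
    {"rx":0,"ry":0,"rz":0,"dx":0,"dy":0,"dz":0,"fingers":0.085},
    {"rx":0,"ry":0,"rz":0,"dx":0,"dy":0,"dz":0,"fingers":0.085},
    {"rx":0,"ry":0,"rz":0,"dx":0,"dy":0,"dz":0,"fingers":0.085},
    {"rx":0,"ry":0,"rz":0,"dx":0,"dy":0,"dz":0,"fingers":0.085},
    {"rx":0,"ry":0,"rz":0,"dx":0,"dy":0,"dz":-0.03,"fingers":0.085},
    {"rx":0,"ry":0,"rz":0,"dx":0,"dy":0,"dz":-0.045,"fingers":0.085},
    {"rx":0,"ry":0,"rz":0,"dx":0,"dy":0,"dz":-0.045,"fingers":0.085},
    {"rx":0,"ry":0,"rz":0,"dx":0,"dy":0,"dz":-0.045,"fingers":0.085}
  ]
}}

```text
time_s: 15.45
position: [0.4344, 0.2648, 0.2306]
tool_rot: [[-0.906, -0.423, -0.0], [-0.423, 0.906, 0.0], [0.0, 0.0, -1.0]]
ft_force: [0.3, 0.1, -0.1]
grip_width: 0.0846
gripper_force: 0.0
```

Call:
{"fn": "arm_command", "kwargs": {
  "deltas": [
    {"rx":0,"ry":0,"rz":0,"dx":-0.006,"dy":-0.0436,"dz":0,"fingers":0.085},
    {"rx":0,"ry":0,"rz":0,"dx":-0.006,"dy":-0.0436,"dz":0,"fingers":0.085},
    {"rx":0,"ry":0,"rz":0,"dx":-0.006,"dy":-0.0436,"dz":0,"fingers":0.085},
    {"rx":0,"ry":0,"rz":0,"dx":-0.006,"dy":-0.0436,"dz":0,"fingers":0.085},
    {"rx":0,"ry":0,"rz":0,"dx":-0.006,"dy":-0.0436,"dz":0,"fingers":0.085},
    {"rx":0,"ry":0,"rz":0,"dx":-0.006,"dy":-0.0436,"dz":0,"fingers":0.085},
    {"rx":0,"ry":0,"rz":0,"dx":0,"dy":0,"dz":0,"fingers":0.085},
    {"rx":0,"ry":0,"rz":0,"dx":0,"dy":0,"dz":0,"fingers":0.085}
  ]
}}

```text
time_s: 16.25
position: [0.578, 0.0424, 0.2283]
tool_rot: [[-0.907, -0.421, -0.001], [-0.421, 0.907, 0.0], [0.001, 0.001, -1.0]]
ft_force: [-0.3, 1.3, 0.4]
grip_width: 0.0849
gripper_force: 0.0
```

```bash
python3 - <<'E'
from h import *
import pickle
for i in range(3): print(np.round(env.observe()["position"],4)); w=env.get_image("wrist")
pickle.dump(w,open("w4.pkl","wb")); cv2.imwrite("pics/w4.png",w["color"])
E
```

```text
[0.578  0.0424 0.2283]
[0.5776 0.0433 0.2286]
[0.5774 0.0438 0.2288]
```

View pics/w4.png

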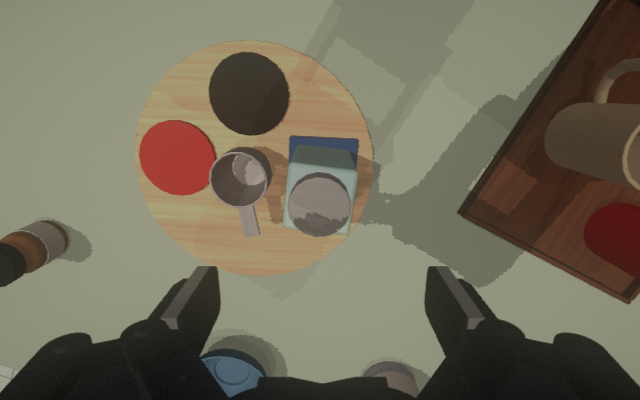

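The mug is standing on the tray. The jar lid is at (319,205), the cup rim at (240,178) and the black coaster at (249,93).

```bash
python3 - <<'E'
from h import *
import pickle
w=pickle.load(open("w4.pkl","rb"))
for k,px,z in(("jar",(319,205),.13),("g1",(286.5,230),.112),("g2",(352.5,234),.112),("cup",(240,178),.066),("tab",(252.5,235),.063),("black",(249,93.5),.012),("red",(177,157.5),.012),("b1",(290,137),.012),("b2",(358,139),.012)): print(k,np.round(on_z(w,px,z),4))
E
```

```text
jar [0.5787 0.0436 0.13  ]
g1 [0.6133 0.0316 0.112 ]
g2 [0.5944 0.0798 0.112 ]
cup [ 0.6043 -0.0216  0.066 ]
tab [0.6513 0.0084 0.063 ]
black [ 0.5395 -0.0501  0.012 ]
red [ 0.6285 -0.0934  0.012 ]
b1 [0.5609 0.0023 0.012 ]
b2 [0.5338 0.0648 0.012 ]
```

Call:
{"fn": "arm_command", "kwargs": {
  "deltas": [
    {"rx":0,"ry":0,"rz":0.03,"dx":0,"dy":0,"dz":0.035,"fingers":0.085},
    {"rx":0,"ry":0,"rz":0,"dx":0,"dy":0,"dz":0.04,"fingers":0.085},
    {"rx":0,"ry":0,"rz":0,"dx":0,"dy":0,"dz":0.035,"fingers":0.085},
    {"rx":0,"ry":0,"rz":0,"dx":0,"dy":0,"dz":0.025,"fingers":0.085},
    {"rx":0,"ry":0,"rz":0,"dx":0,"dy":0,"dz":0.014,"fingers":0.085},
    {"rx":0,"ry":0,"rz":0,"dx":0,"dy":0,"dz":0,"fingers":0.085},
    {"rx":0,"ry":0,"rz":0,"dx":0,"dy":0,"dz":0,"fingers":0.02},
    {"rx":0,"ry":0,"rz":0,"dx":0,"dy":0,"dz":0,"fingers":0.02},
    {"rx":0,"ry":0,"rz":0,"dx":0,"dy":0,"dz":0,"fingers":0.02},
    {"rx":0,"ry":0,"rz":0,"dx":0,"dy":0,"dz":0,"fingers":0.02},
    {"rx":0,"ry":0,"rz":0,"dx":0,"dy":0,"dz":0,"fingers":0.02},
    {"rx":0,"ry":0,"rz":0,"dx":0,"dy":0,"dz":0,"fingers":0.02}
  ]
}}

```text
time_s: 17.6
position: [0.5785, 0.0431, 0.0815]
tool_rot: [[-0.919, -0.395, 0.003], [-0.395, 0.919, -0.0], [-0.002, -0.001, -1.0]]
ft_force: [-0.9, 0.5, 6.7]
grip_width: 0.0547
gripper_force: 40.5
```

Call:
{"fn": "arm_command", "kwargs": {
  "deltas": [
    {"rx":0,"ry":0,"rz":0,"dx":0,"dy":0,"dz":-0.02,"fingers":0.02},
    {"rx":0,"ry":0,"rz":0,"dx":0,"dy":0,"dz":-0.04,"fingers":0.02},
    {"rx":0,"ry":0,"rz":0,"dx":0,"dy":0,"dz":-0.045,"fingers":0.02},
    {"rx":0,"ry":0,"rz":0,"dx":0,"dy":0,"dz":-0.035,"fingers":0.02},
    {"rx":0,"ry":0,"rz":0,"dx":0.006,"dy":0.029,"dz":0,"fingers":0.02},
    {"rx":0,"ry":0,"rz":0,"dx":0.006,"dy":0.045,"dz":0,"fingers":0.02},
    {"rx":0,"ry":0,"rz":0,"dx":0.006,"dy":0.045,"dz":0,"fingers":0.02},
    {"rx":0,"ry":0,"rz":0,"dx":0.006,"dy":0.045,"dz":0,"fingers":0.02},
    {"rx":0,"ry":0,"rz":0,"dx":0.006,"dy":0.045,"dz":0,"fingers":0.02},
    {"rx":0,"ry":0,"rz":0,"dx":0.006,"dy":0.045,"dz":0,"fingers":0.02},
    {"rx":0,"ry":0,"rz":0,"dx":0.006,"dy":0.045,"dz":0,"fingers":0.02},
    {"rx":0,"ry":0,"rz":0,"dx":0.006,"dy":0.045,"dz":0,"fingers":0.02}
  ]
}}

```text
time_s: 18.8
position: [0.3965, 0.3414, 0.2203]
tool_rot: [[-0.919, -0.395, 0.001], [-0.395, 0.919, 0.0], [-0.001, 0.0, -1.0]]
ft_force: [1.3, 0.3, -2.2]
grip_width: 0.0549
gripper_force: 42.0
```

Call:
{"fn": "arm_command", "kwargs": {
  "deltas": [
    {"rx":0,"ry":0,"rz":0,"dx":0.0035,"dy":0.035,"dz":0,"fingers":0.02},
    {"rx":0,"ry":0,"rz":0,"dx":0,"dy":0,"dz":0.03,"fingers":0.02},
    {"rx":0,"ry":0,"rz":0,"dx":0,"dy":0,"dz":0.04,"fingers":0.02},
    {"rx":0,"ry":0,"rz":0,"dx":0,"dy":0,"dz":0.03,"fingers":0.02},
    {"rx":0,"ry":0,"rz":0,"dx":0,"dy":0,"dz":0.02,"fingers":0.02},
    {"rx":0,"ry":0,"rz":0,"dx":0,"dy":0,"dz":0.012,"fingers":0.02},
    {"rx":0,"ry":0,"rz":0,"dx":0,"dy":0,"dz":0.006,"fingers":0.02},
    {"rx":0,"ry":0,"rz":0,"dx":0,"dy":0,"dz":0,"fingers":0.02},
    {"rx":0,"ry":0,"rz":0,"dx":0,"dy":0,"dz":0,"fingers":0.02},
    {"rx":0,"ry":0,"rz":0,"dx":0,"dy":0,"dz":0,"fingers":0.02}
  ]
}}

```text
time_s: 19.8
position: [0.3812, 0.371, 0.0827]
tool_rot: [[-0.919, -0.395, 0.001], [-0.395, 0.919, 0.001], [-0.002, 0.0, -1.0]]
ft_force: [-0.2, -0.2, -2.2]
grip_width: 0.0546
gripper_force: 42.0
```

Call:
{"fn": "arm_command", "kwargs": {
  "deltas": [
    {"rx":0,"ry":0,"rz":0,"dx":0,"dy":0,"dz":0.006,"fingers":0.02},
    {"rx":0,"ry":0,"rz":0,"dx":0,"dy":0,"dz":0.002,"fingers":0.02},
    {"rx":0,"ry":0,"rz":0,"dx":0,"dy":0,"dz":0,"fingers":0.02}
  ]
}}

```text
time_s: 20.1
position: [0.3814, 0.371, 0.0754]
tool_rot: [[-0.919, -0.395, 0.002], [-0.395, 0.919, 0.001], [-0.003, 0.0, -1.0]]
ft_force: [-2.1, -3.0, 12.7]
grip_width: 0.0549
gripper_force: 42.9
```

Call:
{"fn": "arm_command", "kwargs": {
  "deltas": [
    {"rx":0,"ry":0,"rz":0,"dx":0,"dy":0,"dz":0,"fingers":0.085},
    {"rx":0,"ry":0,"rz":0,"dx":0,"dy":0,"dz":0,"fingers":0.085},
    {"rx":0,"ry":0,"rz":0,"dx":0,"dy":0,"dz":0,"fingers":0.085},
    {"rx":0,"ry":0,"rz":0,"dx":0,"dy":0,"dz":0,"fingers":0.085},
    {"rx":0,"ry":0,"rz":0,"dx":0,"dy":0,"dz":-0.03,"fingers":0.085},
    {"rx":0,"ry":0,"rz":0,"dx":0,"dy":0,"dz":-0.045,"fingers":0.085},
    {"rx":0,"ry":0,"rz":0,"dx":0,"dy":0,"dz":-0.045,"fingers":0.085},
    {"rx":0,"ry":0,"rz":-0.1,"dx":0,"dy":0,"dz":-0.04,"fingers":0.085},
    {"rx":0,"ry":0,"rz":-0.06,"dx":0,"dy":0,"dz":0,"fingers":0.085},
    {"rx":0,"ry":0,"rz":0,"dx":0,"dy":0,"dz":0,"fingers":0.085}
  ]
}}

```text
time_s: 21.1
position: [0.3809, 0.3708, 0.2345]
tool_rot: [[-0.844, -0.537, 0.001], [-0.537, 0.844, 0.001], [-0.002, -0.0, -1.0]]
ft_force: [-0.2, -0.3, -0.9]
grip_width: 0.0852
gripper_force: 0.0
```

Call:
{"fn": "arm_command", "kwargs": {
  "deltas": [
    {"rx":0,"ry":0,"rz":0,"dx":0.0023,"dy":-0.0451,"dz":0,"fingers":0.085},
    {"rx":0,"ry":0,"rz":0,"dx":0.0023,"dy":-0.0451,"dz":0,"fingers":0.085},
    {"rx":0,"ry":0,"rz":0,"dx":0.0023,"dy":-0.0451,"dz":0,"fingers":0.085},
    {"rx":0,"ry":0,"rz":0,"dx":0.0023,"dy":-0.0451,"dz":0,"fingers":0.085},
    {"rx":0,"ry":0,"rz":0,"dx":0.0023,"dy":-0.0451,"dz":0,"fingers":0.085},
    {"rx":0,"ry":0,"rz":0,"dx":0.0023,"dy":-0.0451,"dz":0,"fingers":0.085},
    {"rx":0,"ry":0,"rz":0,"dx":0.0023,"dy":-0.0451,"dz":0,"fingers":0.085},
    {"rx":0,"ry":0,"rz":0,"dx":0.0023,"dy":-0.0451,"dz":0,"fingers":0.085},
    {"rx":0,"ry":0,"rz":0,"dx":0.0023,"dy":-0.0451,"dz":0,"fingers":0.085},
    {"rx":0,"ry":0,"rz":0,"dx":0.0023,"dy":-0.0451,"dz":0,"fingers":0.085},
    {"rx":0,"ry":0,"rz":0,"dx":0,"dy":0,"dz":0,"fingers":0.085},
    {"rx":0,"ry":0,"rz":0,"dx":0,"dy":0,"dz":0,"fingers":0.085}
  ]
}}

```text
time_s: 22.3
position: [0.6031, -0.0228, 0.2321]
tool_rot: [[-0.846, -0.534, -0.003], [-0.534, 0.846, 0.001], [0.002, 0.002, -1.0]]
ft_force: [-0.0, 0.3, -0.5]
grip_width: 0.0851
gripper_force: 0.0
```

```bash
python3 - <<'E'
from h import *
import pickle
for i in range(3): print(np.round(env.observe()["position"],4)); w=env.get_image("wrist")
t=env.get_image("top")
pickle.dump((w,t),open("w5.pkl","wb")); 
a=cv2.resize(w["color"][0:320,140:460],(560,560)); b=cv2.resize(t["color"][180:310,130:260],(520,520))
cv2.imwrite("pics/w5.png",cv2.resize(w["color"][60:240,200:440],None,fx=3,fy=3)); cv2.imwrite("pics/t5.png",b)
E
```

```text
[ 0.6031 -0.0228  0.2321]
[ 0.6029 -0.0218  0.2327]
[ 0.6028 -0.0212  0.2332]
```

View pics/w5.png

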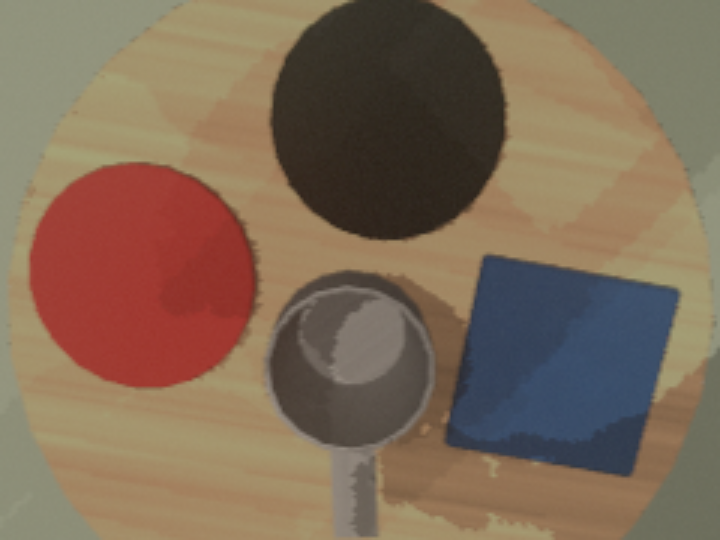

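View pics/t5.png

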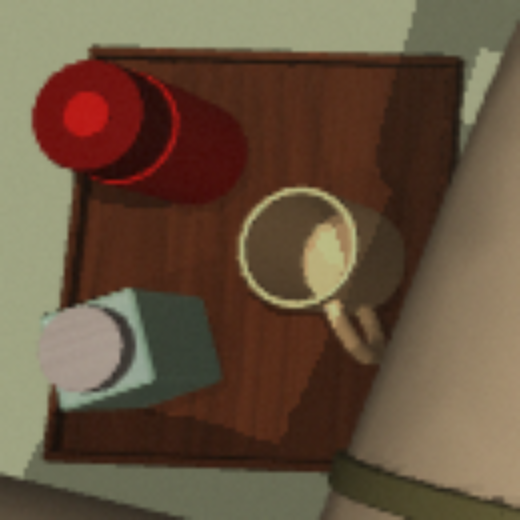

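The tray view shows the canister, jar and mug standing inside the tray. In the board crop the cup rim is at (351,367), its tab points straight down, and the coasters are clear.

```bash
python3 - <<'E'
from h import *
import pickle
w,t=pickle.load(open("w5.pkl","rb"))
f=lambda x,y:(x/3+200-.33,y/3+60-.33)
for k,px,z in(("cup",(351,367),.066),("tab",(356,535),.063),("red",(143,275),.012),("black",(389,118),.012)): print(k,np.round(on_z(w,f(*px),z),4))
B=[on_z(w,f(*p),.012) for p in [(485,255),(680,290),(633,475),(446,445)]]; print("blue",np.mean(B,0),np.degrees(np.arctan2(*(B[1]-B[0])[[1,0]])))
for k,px,z in (("cop rim",(477.5,231.2),.034),): print(on_z(t,px,z))
g=lambda x,y:(x/4+130-.4,y/4+180-.4)
for k,px,z in (("can",(86,115),.151),("jar",(82,348),.124),("mug",(298,247),.106)): print(k,np.round(on_z(t,g(*px),z),4))
E
```

```text
cup [ 0.6057 -0.0233  0.066 ]
tab [0.6517 0.0076 0.063 ]
red [ 0.6282 -0.0938  0.012 ]
black [ 0.5399 -0.0509  0.012 ]
blue [0.57850186 0.04569406 0.012     ] 112.40889926935685
[ 0.45840477 -0.34539307  0.034     ]
can [0.5035 0.3639 0.151 ]
jar [0.3842 0.3706 0.124 ]
mug [0.4372 0.2643 0.106 ]
```

Call:
{"fn": "arm_command", "kwargs": {
  "deltas": [
    {"rx":0,"ry":0,"rz":0,"dx":-0.001,"dy":-0.002,"dz":0.04,"fingers":0.085},
    {"rx":0,"ry":0,"rz":0,"dx":0,"dy":0,"dz":0.045,"fingers":0.085},
    {"rx":0,"ry":0,"rz":0,"dx":0,"dy":0,"dz":0.04,"fingers":0.085},
    {"rx":0,"ry":0,"rz":0,"dx":0,"dy":0,"dz":0.03,"fingers":0.085},
    {"rx":0,"ry":0,"rz":0,"dx":0,"dy":0,"dz":0.025,"fingers":0.085},
    {"rx":0,"ry":0,"rz":0,"dx":0,"dy":0,"dz":0.014,"fingers":0.085},
    {"rx":0,"ry":0,"rz":0,"dx":0,"dy":0,"dz":0,"fingers":0.085},
    {"rx":0,"ry":0,"rz":0,"dx":0,"dy":0,"dz":0,"fingers":0.085}
  ]
}}

```text
time_s: 23.3
position: [0.6055, -0.0227, 0.0406]
tool_rot: [[-0.844, -0.537, 0.001], [-0.537, 0.844, -0.0], [-0.001, -0.001, -1.0]]
ft_force: [0.5, 0.4, -0.9]
grip_width: 0.0851
gripper_force: 0.0
```

Call:
{"fn": "arm_command", "kwargs": {
  "deltas": [
    {"rx":0,"ry":0,"rz":0,"dx":0,"dy":0,"dz":0,"fingers":0.03},
    {"rx":0,"ry":0,"rz":0,"dx":0,"dy":0,"dz":0,"fingers":0.03},
    {"rx":0,"ry":0,"rz":0,"dx":0,"dy":0,"dz":0,"fingers":0.03},
    {"rx":0,"ry":0,"rz":0,"dx":0,"dy":0,"dz":0,"fingers":0.03},
    {"rx":0,"ry":0,"rz":0,"dx":0,"dy":0,"dz":0,"fingers":0.03},
    {"rx":0,"ry":0,"rz":0,"dx":0,"dy":0,"dz":0,"fingers":0.03}
  ],
  "squeeze": 30
}}

```text
time_s: 23.9
position: [0.6058, -0.0233, 0.0411]
tool_rot: [[-0.844, -0.536, 0.002], [-0.536, 0.844, -0.0], [-0.002, -0.001, -1.0]]
ft_force: [-1.5, 0.8, 6.3]
grip_width: 0.052
gripper_force: 30.4
```

Call:
{"fn": "arm_command", "kwargs": {
  "deltas": [
    {"rx":0,"ry":0,"rz":0,"dx":0,"dy":0,"dz":-0.02,"fingers":0.03},
    {"rx":0,"ry":0,"rz":0,"dx":0,"dy":0,"dz":-0.045,"fingers":0.03},
    {"rx":0,"ry":0,"rz":0,"dx":0,"dy":0,"dz":-0.045,"fingers":0.03},
    {"rx":0,"ry":0,"rz":0,"dx":0,"dy":0,"dz":-0.045,"fingers":0.03},
    {"rx":0,"ry":0,"rz":0,"dx":0,"dy":0,"dz":-0.045,"fingers":0.03},
    {"rx":0,"ry":0,"rz":0,"dx":0.0395,"dy":-0.0211,"dz":0,"fingers":0.03},
    {"rx":0,"ry":0,"rz":0,"dx":0.0395,"dy":-0.0211,"dz":0,"fingers":0.03},
    {"rx":0,"ry":0,"rz":0,"dx":0.0395,"dy":-0.0211,"dz":0,"fingers":0.03},
    {"rx":0,"ry":0,"rz":0,"dx":0.0395,"dy":-0.0211,"dz":0,"fingers":0.03},
    {"rx":0,"ry":0,"rz":0,"dx":0.0395,"dy":-0.0211,"dz":0,"fingers":0.03},
    {"rx":0,"ry":0,"rz":0,"dx":0.0395,"dy":-0.0211,"dz":0,"fingers":0.03},
    {"rx":0,"ry":0,"rz":0,"dx":0.0395,"dy":-0.0211,"dz":0,"fingers":0.03}
  ]
}}

```text
time_s: 25.1
position: [0.459, -0.2882, 0.24]
tool_rot: [[-0.857, -0.515, -0.008], [-0.515, 0.857, -0.009], [0.011, -0.003, -1.0]]
ft_force: [0.7, -0.3, -1.0]
grip_width: 0.0518
gripper_force: 32.1
```

Call:
{"fn": "arm_command", "kwargs": {
  "deltas": [
    {"rx":0,"ry":0,"rz":0,"dx":0.0395,"dy":-0.0211,"dz":0,"fingers":0.03},
    {"rx":0,"ry":0,"rz":0,"dx":0.0395,"dy":-0.0211,"dz":0,"fingers":0.03},
    {"rx":0,"ry":0,"rz":0,"dx":0,"dy":0,"dz":0,"fingers":0.03},
    {"rx":0,"ry":0,"rz":0,"dx":0,"dy":0,"dz":0,"fingers":0.03}
  ]
}}

```text
time_s: 25.5
position: [0.4439, -0.3329, 0.2392]
tool_rot: [[-0.886, -0.463, -0.032], [-0.462, 0.887, -0.032], [0.043, -0.013, -0.999]]
ft_force: [0.8, -0.8, -2.1]
grip_width: 0.0515
gripper_force: 32.1
```

```bash
python3 - <<'E'
from h import *
import pickle
for i in range(3): print(np.round(env.observe()["position"],4)); w=env.get_image("wrist")
pickle.dump(w,open("w6.pkl","wb")); cv2.imwrite("pics/w6.png",w["color"])
for r in env.look_for("copper_cup",w)+env.tip_of("copper_cup",w): print(r)
E
```

```text
[ 0.4439 -0.3329  0.2392]
[ 0.4441 -0.3325  0.2393]
[ 0.4443 -0.3323  0.2393]
{'box': [257.1, 156.1, 337.2, 259.9], 'p': 0.69}
{'location': [305.0, 179.6], 'p': 0.85}
```

View pics/w6.png

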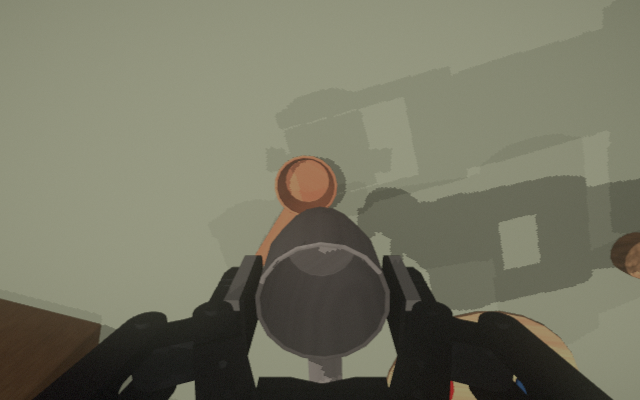

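The copper rim is at about (306,184). The pose was clipped, most likely at the wrist joint limit, so I'll check the joints and work out a turn back.

```bash
cat >> h.py <<'E'
from scipy.spatial.transform import Rotation as Ro
def turn(yaw_x):
    s=env.observe(); R=np.array(s["tool_rot"]); a=np.radians(yaw_x)
    x=np.array([np.cos(a),np.sin(a),0]); z=np.array([0,0,-1.]); D=np.c_[x,np.cross(z,x),z]
    return Ro.from_matrix(R.T@D).as_rotvec(), D
E
python3 - <<'E'
from h import *
s=env.observe(); print(np.round(s["q"],1)); print(turn(170)[0])
import pickle; w=pickle.load(open("w6.pkl","rb")); print(on_z(w,(306,184.5),.034))
E
```

```text
[ -47.8   22.2   72.5   -2.6   85.2 -165.2]
[-0.02759285 -0.03672102  0.65649156]
[ 0.45672591 -0.34565113  0.034     ]
```

Call:
{"fn": "arm_command", "kwargs": {
  "deltas": [
    {"rx":-0.0055,"ry":-0.0073,"rz":0.1313,"dx":0,"dy":0,"dz":0,"fingers":0.03},
    {"rx":-0.0055,"ry":-0.0073,"rz":0.1313,"dx":0,"dy":0,"dz":0,"fingers":0.03},
    {"rx":-0.0055,"ry":-0.0073,"rz":0.1313,"dx":0,"dy":0,"dz":0,"fingers":0.03},
    {"rx":-0.0055,"ry":-0.0073,"rz":0.1313,"dx":0,"dy":0,"dz":0,"fingers":0.03},
    {"rx":-0.0055,"ry":-0.0073,"rz":0.1313,"dx":0,"dy":0,"dz":0,"fingers":0.03},
    {"rx":0,"ry":0,"rz":0,"dx":0,"dy":0,"dz":0,"fingers":0.03},
    {"rx":0,"ry":0,"rz":0,"dx":0,"dy":0,"dz":0,"fingers":0.03}
  ]
}}

```text
time_s: 26.45
position: [0.4442, -0.3329, 0.2392]
tool_rot: [[-0.985, 0.171, -0.001], [0.171, 0.985, -0.0], [0.0, -0.0, -1.0]]
ft_force: [0.5, -0.1, -1.2]
grip_width: 0.0518
gripper_force: 32.1
```

```bash
python3 - <<'E'
from h import *
for i in range(3): print(np.round(env.observe()["position"],4)); w=env.get_image("wrist")
s=env.observe();print(np.round(s["q"],1)); v,D=turn(170);print(v); print(D.T@(np.array([.399,-.333,.24])-s["position"]))
E
```

```text
[ 0.4442 -0.3329  0.2392]
[ 0.4442 -0.3329  0.2392]
[ 0.4442 -0.3329  0.2392]
[ -49.1   22.    72.7   -0.    85.3 -129.1]
[-0.00028862 -0.00049808  0.00105908]
[ 0.04447687 -0.00787075 -0.00080269]
```

Call:
{"fn": "arm_command", "kwargs": {
  "deltas": [
    {"rx":0,"ry":0,"rz":0,"dx":0.0225,"dy":-0.004,"dz":0,"fingers":0.03},
    {"rx":0,"ry":0,"rz":0,"dx":0.0225,"dy":-0.004,"dz":0,"fingers":0.03},
    {"rx":0,"ry":0,"rz":0,"dx":0,"dy":0,"dz":0,"fingers":0.03},
    {"rx":0,"ry":0,"rz":0,"dx":0,"dy":0,"dz":0,"fingers":0.03}
  ]
}}

```text
time_s: 27.0
position: [0.3985, -0.3333, 0.2395]
tool_rot: [[-0.985, 0.175, 0.0], [0.175, 0.985, -0.001], [-0.0, -0.001, -1.0]]
ft_force: [0.6, 0.3, -1.1]
grip_width: 0.0519
gripper_force: 32.1
```

```bash
python3 - <<'E'
from h import *
import pickle
for i in range(2): w=env.get_image("wrist"); print(np.round(env.observe()["position"],4))
t=env.get_image("top")
pickle.dump((w,t),open("w7.pkl","wb"))
print(proj(w,(.457,-.345,.034)))
cv2.imwrite("pics/w7.png",cv2.resize(w["color"][120:400,200:440],None,fx=2.1,fy=2.1,interpolation=cv2.INTER_CUBIC))
E
```

```text
[ 0.3988 -0.3332  0.2394]
[ 0.399  -0.3332  0.2392]
[319.41298821 227.70486976]
```

View pics/w7.png

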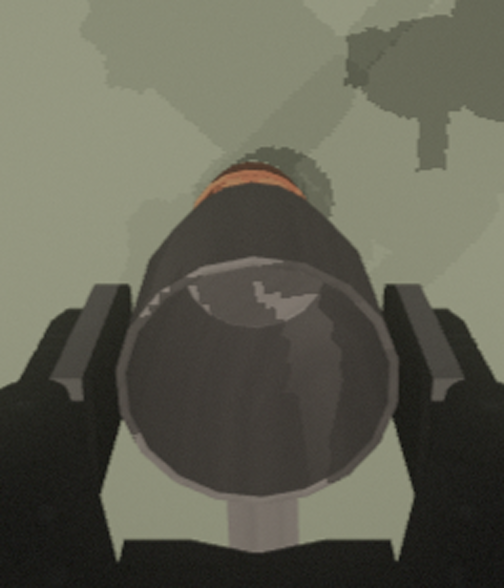

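Part of the copper cup shows behind the held cup, centred at about crop column 249. The held cup's rim is centred at (258,377) in the crop. I'll refine the copper cup's centre by fitting its rim.

```bash
python3 - <<'E'
from h import *
import pickle
w7,t=pickle.load(open("w7.pkl","rb")); w6=pickle.load(open("w6.pkl","rb"))
a=np.linspace(0,2*np.pi,181)
def ext(im,c,r=.032,z=.034):
    P=np.array([proj(im,(c[0]+r*np.cos(x),c[1]+r*np.sin(x),z)) for x in a]); return P[:,0].min(),P[:,0].max(),P[:,1].min(),P[:,1].max()
for c in((.457,-.3455),(.459,-.3455)): print("w6",np.round(ext(w6,c),1),"meas 275.5 337 156 -","top",np.round(ext(t,c),1),"w7",np.round(ext(w7,c),1))
print("cup rim",on_z(w7,(322.9,299.5),.2645), np.round(ext(w7,(.399,-.3332),.026,.2645),1),"meas",118/2.1+200,398/2.1+200,257/2.1+120,498/2.1+120)
for n,im in(("top",env.get_image("top")),):
    h=cv2.cvtColor(im["color"],cv2.COLOR_BGR2HSV); m=((h[...,0]<16)&(h[...,1]>110))
    ys,xs=np.nonzero(m[180:260,440:510]); print(n,"mask",xs.min()+440,xs.max()+440,ys.min()+180,ys.max()+180)
h=cv2.cvtColor(w6["color"],cv2.COLOR_BGR2HSV); m=((h[...,0]<14)&(h[...,1]>100))[140:210,260:350]; ys,xs=np.nonzero(m); print(xs.min()+260,xs.max()+261,ys.min()+140)
E
```

```text
w6 [274.3 337.8 153.  215.2] meas 275.5 337 156 - top [463.4 491.8 218.  245.8] w7 [288.4 349.5 198.5 255.6]
w6 [273.4 336.9 154.8 216.9] meas 275.5 337 156 - top [463.3 491.8 217.1 244.9] w7 [288.7 349.8 200.3 257.3]
cup rim [ 0.39702782 -0.33115041  0.2645    ] [249.5 387.4 241.4 361.3] meas 256.1904761904762 389.5238095238095 242.38095238095238 357.1428571428571
top mask 462 491 188 244
276 337 157
```

```bash
python3 - <<'E'
from h import *
import pickle
from scipy.optimize import least_squares
w7,t=pickle.load(open("w7.pkl","rb")); w6=pickle.load(open("w6.pkl","rb"))
a=np.linspace(0,2*np.pi,181)
def ext(im,c):
    P=np.array([proj(im,(c[0]+r*np.cos(x),c[1]+r*np.sin(x),z)) for r,z in((.032,.034),(.026,0)) for x in a]); return P[:,0].min(),P[:,0].max(),P[:,1].min(),P[:,1].max()
h=cv2.cvtColor(w7["color"],cv2.COLOR_BGR2HSV); m=((h[...,0]<14)&(h[...,1]>100))[180:215,270:370]; ys,xs=np.nonzero(m); print("w7 mask",xs.min()+270,xs.max()+271,ys.min()+180)
top7=ys.min()+180
def r6(c): e=ext(w6,c); return [(e[0]+e[1])/2-306.4,e[2]-156]
def rt(c): e=ext(t,c); return [(e[0]+e[1])/2-477,e[3]-245]
def r7(c): return [ext(w7,c)[2]-top7+.5]
c0=(.458,-.345)
for n,f in(("6",r6),("t",rt),("7",lambda c:r7(c)+r6(c)[:1]),("all",lambda c:r6(c)+[2.5*x for x in rt(c)]+r7(c))): print(n,least_squares(f,c0,diff_step=1e-3).x)
E
```

```text
w7 mask 296 345 197
6 [ 0.45950099 -0.34381666]
t [ 0.45881274 -0.34677159]
7 [ 0.45917561 -0.34398272]
all [ 0.45905275 -0.34540878]
```

Call:
{"fn": "arm_command", "kwargs": {
  "deltas": [
    {"rx":0,"ry":0,"rz":0,"dx":-0.031,"dy":-0.001,"dz":0,"fingers":0.03},
    {"rx":0,"ry":0,"rz":0,"dx":-0.031,"dy":-0.001,"dz":0,"fingers":0.03},
    {"rx":0,"ry":0,"rz":0,"dx":0,"dy":0,"dz":0.04,"fingers":0.03},
    {"rx":0,"ry":0,"rz":0,"dx":0,"dy":0,"dz":0.04,"fingers":0.03},
    {"rx":0,"ry":0,"rz":0,"dx":0,"dy":0,"dz":0.035,"fingers":0.03},
    {"rx":0,"ry":0,"rz":0,"dx":0,"dy":0,"dz":0.025,"fingers":0.03},
    {"rx":0,"ry":0,"rz":0,"dx":0,"dy":0,"dz":0.015,"fingers":0.03},
    {"rx":0,"ry":0,"rz":0,"dx":0,"dy":0,"dz":0,"fingers":0.03},
    {"rx":0,"ry":0,"rz":0,"dx":0,"dy":0,"dz":0,"fingers":0.03},
    {"rx":0,"ry":0,"rz":0,"dx":0,"dy":0,"dz":0,"fingers":0.03}
  ]
}}

```text
time_s: 28.2
position: [0.4596, -0.3464, 0.0853]
tool_rot: [[-0.985, 0.175, 0.001], [0.175, 0.985, -0.002], [-0.001, -0.002, -1.0]]
ft_force: [0.3, 0.8, -1.7]
grip_width: 0.0519
gripper_force: 32.1
```

```bash
python3 - <<'E'
from h import *
for i in range(2): im=env.get_image("side"); s=env.observe(); print(np.round(s["position"],4),np.round(s["ft_force"],1))
t=env.get_image("top")
a=cv2.resize(im["color"][330:400,290:420],None,fx=4.5,fy=4.5,interpolation=cv2.INTER_CUBIC)
cv2.imwrite("pics/n1.png",cv2.resize(im["color"][260:400,270:420],None,fx=4,fy=4,interpolation=cv2.INTER_CUBIC))
E
```

```text
[ 0.4595 -0.3464  0.0853] [ 0.1  0.5 -1.6]
[ 0.4594 -0.3463  0.0852] [-0.3 -0.5 -1. ]
```

View pics/n1.png

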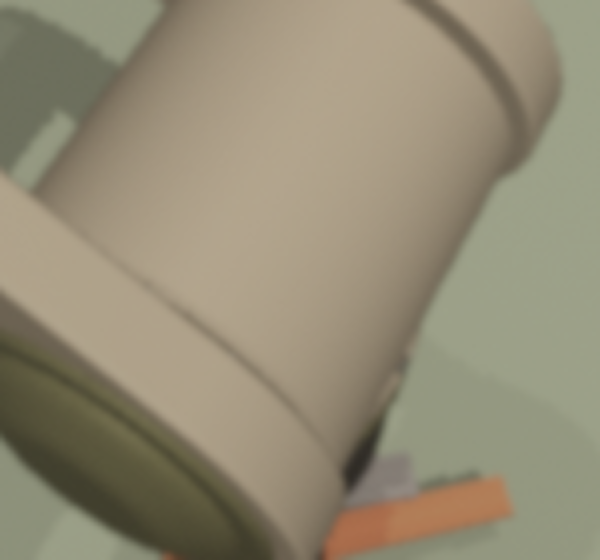

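The side view shows mostly the arm. The tab and the copper handle are visible below it with nothing wrong, and that was my last permitted picture, so from here I'll go by force and numbers.

Call:
{"fn": "arm_command", "kwargs": {
  "deltas": [
    {"rx":0,"ry":0,"rz":0,"dx":0,"dy":0,"dz":0.01,"fingers":0.03},
    {"rx":0,"ry":0,"rz":0,"dx":0,"dy":0,"dz":0.01,"fingers":0.03},
    {"rx":0,"ry":0,"rz":0,"dx":0,"dy":0,"dz":0.01,"fingers":0.03},
    {"rx":0,"ry":0,"rz":0,"dx":0,"dy":0,"dz":0,"fingers":0.03},
    {"rx":0,"ry":0,"rz":0,"dx":0,"dy":0,"dz":0,"fingers":0.03}
  ]
}}

```text
time_s: 28.85
position: [0.459, -0.3459, 0.0538]
tool_rot: [[-0.985, 0.175, -0.001], [0.175, 0.985, 0.0], [0.001, 0.0, -1.0]]
ft_force: [0.3, -0.2, -1.0]
grip_width: 0.0518
gripper_force: 32.1
```

Call:
{"fn": "arm_command", "kwargs": {
  "deltas": [
    {"rx":0,"ry":0,"rz":0,"dx":0,"dy":0,"dz":0.005,"fingers":0.03},
    {"rx":0,"ry":0,"rz":0,"dx":0,"dy":0,"dz":0.005,"fingers":0.03},
    {"rx":0,"ry":0,"rz":0,"dx":0,"dy":0,"dz":0,"fingers":0.03},
    {"rx":0,"ry":0,"rz":0,"dx":0,"dy":0,"dz":0,"fingers":0.03}
  ]
}}

```text
time_s: 29.25
position: [0.459, -0.346, 0.0441]
tool_rot: [[-0.985, 0.175, -0.001], [0.175, 0.985, -0.0], [0.001, -0.0, -1.0]]
ft_force: [-1.0, 0.3, -1.1]
grip_width: 0.0518
gripper_force: 32.1
```

No side contact so far, so I'll lower it the last few millimetres.

Call:
{"fn": "arm_command", "kwargs": {
  "deltas": [
    {"rx":0,"ry":0,"rz":0,"dx":0,"dy":0,"dz":0.003,"fingers":0.03},
    {"rx":0,"ry":0,"rz":0,"dx":0,"dy":0,"dz":0.002,"fingers":0.03},
    {"rx":0,"ry":0,"rz":0,"dx":0,"dy":0,"dz":0,"fingers":0.03},
    {"rx":0,"ry":0,"rz":0,"dx":0,"dy":0,"dz":0,"fingers":0.03}
  ]
}}

```text
time_s: 29.65
position: [0.459, -0.346, 0.0393]
tool_rot: [[-0.985, 0.175, -0.0], [0.175, 0.985, -0.0], [0.0, -0.0, -1.0]]
ft_force: [-1.0, -0.3, -0.4]
grip_width: 0.0518
gripper_force: 32.1
```

Call:
{"fn": "arm_command", "kwargs": {
  "deltas": [
    {"rx":0,"ry":0,"rz":0,"dx":0,"dy":0,"dz":0.001,"fingers":0.03},
    {"rx":0,"ry":0,"rz":0,"dx":0,"dy":0,"dz":0.001,"fingers":0.03},
    {"rx":0,"ry":0,"rz":0,"dx":0,"dy":0,"dz":0,"fingers":0.03}
  ]
}}

```text
time_s: 29.95
position: [0.4593, -0.3462, 0.039]
tool_rot: [[-0.985, 0.175, 0.001], [0.175, 0.985, -0.001], [-0.001, -0.001, -1.0]]
ft_force: [-2.4, 3.2, 16.0]
grip_width: 0.0518
gripper_force: 33.2
```

Contact came at the height expected for the copper floor. I'll release, lift and check from the top camera.

Call:
{"fn": "arm_command", "kwargs": {
  "deltas": [
    {"rx":0,"ry":0,"rz":0,"dx":0,"dy":0,"dz":-0.001,"fingers":0.075},
    {"rx":0,"ry":0,"rz":0,"dx":0,"dy":0,"dz":0,"fingers":0.075},
    {"rx":0,"ry":0,"rz":0,"dx":0,"dy":0,"dz":0,"fingers":0.075},
    {"rx":0,"ry":0,"rz":0,"dx":0,"dy":0,"dz":0,"fingers":0.075},
    {"rx":0,"ry":0,"rz":0,"dx":0,"dy":0,"dz":-0.02,"fingers":0.075},
    {"rx":0,"ry":0,"rz":0,"dx":0,"dy":0,"dz":-0.045,"fingers":0.085},
    {"rx":0,"ry":0,"rz":0,"dx":0,"dy":0,"dz":-0.045,"fingers":0.085},
    {"rx":0,"ry":0,"rz":0,"dx":0,"dy":0,"dz":-0.045,"fingers":0.085},
    {"rx":0,"ry":0,"rz":0,"dx":0,"dy":0,"dz":-0.045,"fingers":0.085}
  ]
}}

```text
time_s: 30.85
position: [0.4588, -0.3457, 0.24]
tool_rot: [[-0.985, 0.175, -0.001], [0.175, 0.985, 0.0], [0.001, -0.0, -1.0]]
ft_force: [0.1, -0.1, 0.1]
grip_width: 0.0852
gripper_force: 0.0
```

Call:
{"fn": "arm_command", "kwargs": {
  "deltas": [
    {"rx":0,"ry":0,"rz":0,"dx":0.03,"dy":0.035,"dz":0,"fingers":0.085},
    {"rx":0,"ry":0,"rz":0,"dx":0.03,"dy":0.035,"dz":0,"fingers":0.085},
    {"rx":0,"ry":0,"rz":0,"dx":0,"dy":0,"dz":0,"fingers":0.085},
    {"rx":0,"ry":0,"rz":0,"dx":0,"dy":0,"dz":0,"fingers":0.085}
  ]
}}

```text
time_s: 31.25
position: [0.4121, -0.2661, 0.2386]
tool_rot: [[-0.985, 0.174, 0.0], [0.174, 0.985, -0.001], [-0.0, -0.001, -1.0]]
ft_force: [-0.9, -0.1, -0.7]
grip_width: 0.0848
gripper_force: 0.0
```

```bash
python3 - <<'E'
from h import *
import pickle
w=env.get_image("wrist"); print(env.observe()["position"]); t=env.get_image("top"); pickle.dump((w,t),open("n2.pkl","wb"))
for im in (w,t):
  for q,z in(("cup",.004),("copper_cup",0)):
    for f in("look_for","tip_of"):
      for r in getattr(env,f)(q,im)[:2]:
        v=r.get("location",r.get("box")); print(q,round(r["p"],2),np.round(v,1), np.round(on_z(im,v,z),4) if len(v)==2 else "")
a=np.linspace(0,2*np.pi,90)
for nm,c,r,z in(("steel rim",(.459,-.346),.026,.064),("steel if high",(.459,-.346),.026,.09),("copper rim",(.459,-.346),.032,.034)):
    P=np.array([proj(w,(c[0]+r*np.cos(x),c[1]+r*np.sin(x),z)) for x in a]); print(nm,np.round(P.min(0),1),np.round(P.max(0),1))
# ascii crop of saturation / grey around
h=cv2.cvtColor(w["color"],cv2.COLOR_BGR2HSV); u=proj(w,(.459,-.346,.05)).astype(int); print(u)
for y in range(u[1]-52,u[1]+52,4): print(y,"".join("C" if h[y,x,0]<16 and h[y,x,1]>100 else ("#" if h[y,x,2]<60 else "+" if h[y,x,1]<45 else ".") for x in range(u[0]-60,u[0]+60,2) if 0<=x<640) if 0<=y<400 else "")
E
```

```text
[ 0.41251845 -0.26695731  0.23844423]
cup 0.93 [225.4 204.3 279.4 290.8] 
cup 0.89 [263.5 218.2] [ 0.4594 -0.3401  0.004 ]
copper_cup 0.9 [223.6 194.5 287.  310.4] 
copper_cup 0.63 [260.3 217.6] [ 0.4593 -0.3445  0.    ]
cup 0.54 [468.9 201.7 487.2 226. ] 
cup 0.67 [474.5 228.4] [ 0.4684 -0.3502  0.004 ]
cup 0.56 [168.5 268.6] [0.382  0.3829 0.004 ]
copper_cup 0.48 [467.5 186.  478.5 221.3] 
copper_cup 0.27 [137.4 250.9 180.9 283.5] 
copper_cup 0.77 [473.6 229. ] [ 0.4674 -0.3494  0.    ]
steel rim [220.6 214.6] [274.6 264.3]
steel if high [212.6 224.4] [270.9 277.5]
copper rim [222.7 199.3] [284.  256.4]
[250 234]
182 ++++++++++++++++++++++++++++++++++++++++++++++++++++++++++++
186 ++++++++++++++++++++++++++++++++++++++++++++++++++++++++++++
190 +++++++++++++++++++++++++++++++++++.++.+.+++++++++++++++++++
194 +++++++++++++++++++++++++++++++++.++.+++++++++++++++++++++++
198 +++++++++++++++++++++++++++++.CCCCCCCCC...++++++++++++++++++
202 +++++++++++++++++++++++++..CCCCCCCCCCCCCCC.++.++++++++++++++
206 ++++++++++++++++++++++.CCCCC..++++.+.+.CCCCC.+++++++++++++++
210 ++++++++++++++++++
[... 512 characters left out ...]
++++++++++.++++++++++++++++++++++CCC+.++++++++++++
246 ++++++++++++++++++.+++++++++++++++++++++++.C.+++++++++++++++
250 ++++++++++++++++++++++++++.+++++.+++++++++..++.+++++++++++++
254 +++++++++++++++++++++++++++++++..+++++++++++++++++++++++++++
258 +++++++++++++++++++++++.++++++++++++++++.+++++++++++++++++++
262 +++++++++++++++++++++++++++++.+++++.CCC.++++++++++++++++++++
266 +++++++++++..++++++++++++++++++++++CCCC.+.++++++++++++++++++
270 +++++++++#####+++++++++++++++++++++CCCCC++++++++++++++++++++
274 ++++++++######+++++++++++++++++++++.CCCC.+++++++++++++++++++
278 ++++++########+++++++++++++++++++++.CCCC.+++++++++++++++++++
282 +++++#########.+++++++++++++++++++++CCCCC++.++..++++++++++++
```

The numbers show the cup nested: the steel rim sits inside the copper ring at the nested height. Next I go to the jar on the tray.

Call:
{"fn": "arm_command", "kwargs": {
  "deltas": [
    {"rx":0,"ry":0,"rz":0,"dx":0.0101,"dy":0.0445,"dz":0,"fingers":0.085},
    {"rx":0,"ry":0,"rz":0,"dx":0.0101,"dy":0.0445,"dz":0,"fingers":0.085},
    {"rx":0,"ry":0,"rz":0,"dx":0.0101,"dy":0.0445,"dz":0,"fingers":0.085},
    {"rx":0,"ry":0,"rz":0,"dx":0.0101,"dy":0.0445,"dz":0,"fingers":0.085},
    {"rx":0,"ry":0,"rz":0,"dx":0.0101,"dy":0.0445,"dz":0,"fingers":0.085},
    {"rx":0,"ry":0,"rz":0,"dx":0.0101,"dy":0.0445,"dz":0,"fingers":0.085},
    {"rx":0,"ry":0,"rz":0,"dx":0.0101,"dy":0.0445,"dz":0,"fingers":0.085},
    {"rx":0,"ry":0,"rz":0,"dx":0.0101,"dy":0.0445,"dz":0,"fingers":0.085},
    {"rx":0,"ry":0,"rz":0,"dx":0.0101,"dy":0.0445,"dz":0,"fingers":0.085},
    {"rx":0,"ry":0,"rz":0,"dx":0.0101,"dy":0.0445,"dz":0,"fingers":0.085},
    {"rx":0,"ry":0,"rz":0,"dx":0.0101,"dy":0.0445,"dz":0,"fingers":0.085},
    {"rx":0,"ry":0,"rz":0,"dx":0.0101,"dy":0.0445,"dz":0,"fingers":0.085}
  ]
}}

```text
time_s: 32.95
position: [0.3859, 0.2824, 0.2383]
tool_rot: [[-0.985, 0.175, 0.0], [0.175, 0.985, -0.0], [-0.0, -0.0, -1.0]]
ft_force: [1.1, -0.9, 0.1]
grip_width: 0.0852
gripper_force: 0.0
```

Call:
{"fn": "arm_command", "kwargs": {
  "deltas": [
    {"rx":0,"ry":0,"rz":0,"dx":0.0101,"dy":0.0445,"dz":0,"fingers":0.085},
    {"rx":0,"ry":0,"rz":0,"dx":0.0101,"dy":0.0445,"dz":0,"fingers":0.085},
    {"rx":0,"ry":0,"rz":-0.1453,"dx":0,"dy":0,"dz":0,"fingers":0.085},
    {"rx":0,"ry":0,"rz":-0.1453,"dx":0,"dy":0,"dz":0,"fingers":0.085},
    {"rx":0,"ry":0,"rz":-0.1453,"dx":0,"dy":0,"dz":0,"fingers":0.085},
    {"rx":0,"ry":0,"rz":-0.1453,"dx":0,"dy":0,"dz":0,"fingers":0.085},
    {"rx":0,"ry":0,"rz":0,"dx":0,"dy":0,"dz":0,"fingers":0.085},
    {"rx":0,"ry":0,"rz":0,"dx":0,"dy":0,"dz":0,"fingers":0.085}
  ]
}}

```text
time_s: 33.75
position: [0.382, 0.3716, 0.2381]
tool_rot: [[-0.92, -0.391, -0.0], [-0.391, 0.92, -0.0], [0.001, 0.0, -1.0]]
ft_force: [0.9, 0.4, -0.1]
grip_width: 0.0853
gripper_force: 0.0
```

```bash
cat >> h.py <<'E'
def go(x,y,z,yaw):
    for i in range(3): env.get_image("wrist")
    s=env.observe(); v,D=turn(yaw); print("pos",np.round(s["position"],4),"turn",np.round(v,4),"shift",np.round(D.T@(np.array([x,y,z])-s["position"]),4),"q6",round(s["q"][5],1))
E
python3 -c "
from h import *
go(.3812,.371,.0755,203.3)
w=env.get_image('wrist')
for q,z in (('jar',.006),('mug',.006),('canister',.006)):
  for r in env.tip_of(q,w)[:2]: print(q,r['p'],on_z(w,r['location'],z))"
```

```text
pos [0.382  0.3715 0.2381] turn [-0.     -0.0004 -0.0035] shift [ 0.0009 -0.0002  0.1626] q6 -81.6
jar 0.79 [0.38397238 0.37187949 0.006     ]
mug 0.89 [0.43714118 0.26480386 0.006     ]
canister 0.93 [0.50178839 0.36330579 0.006     ]
```

Call:
{"fn": "arm_command", "kwargs": {
  "deltas": [
    {"rx":0,"ry":0,"rz":0,"dx":0,"dy":0,"dz":0.045,"fingers":0.085},
    {"rx":0,"ry":0,"rz":0,"dx":0,"dy":0,"dz":0.045,"fingers":0.085},
    {"rx":0,"ry":0,"rz":0,"dx":0,"dy":0,"dz":0.035,"fingers":0.085},
    {"rx":0,"ry":0,"rz":0,"dx":0,"dy":0,"dz":0.025,"fingers":0.085},
    {"rx":0,"ry":0,"rz":0,"dx":0,"dy":0,"dz":0.012,"fingers":0.085},
    {"rx":0,"ry":0,"rz":0,"dx":0,"dy":0,"dz":0,"fingers":0.085},
    {"rx":0,"ry":0,"rz":0,"dx":0,"dy":0,"dz":0,"fingers":0.02},
    {"rx":0,"ry":0,"rz":0,"dx":0,"dy":0,"dz":0,"fingers":0.02},
    {"rx":0,"ry":0,"rz":0,"dx":0,"dy":0,"dz":0,"fingers":0.02},
    {"rx":0,"ry":0,"rz":0,"dx":0,"dy":0,"dz":0,"fingers":0.02},
    {"rx":0,"ry":0,"rz":0,"dx":0,"dy":0,"dz":0,"fingers":0.02},
    {"rx":0,"ry":0,"rz":0,"dx":0,"dy":0,"dz":0,"fingers":0.02}
  ],
  "squeeze": 40
}}

```text
time_s: 35.3
position: [0.3827, 0.3719, 0.0779]
tool_rot: [[-0.919, -0.394, 0.003], [-0.394, 0.919, 0.001], [-0.003, 0.0, -1.0]]
ft_force: [-0.2, -1.6, 4.6]
grip_width: 0.0544
gripper_force: 40.4
```

```bash
python3 -c "
from h import *
go(.579,.0445,.22,203.3)"
```

```text
pos [0.3827 0.3719 0.0778] turn [ 0.0003  0.0029 -0.0014] shift [-0.0508 -0.3783 -0.1422] q6 -81.8
```

Call:
{"fn": "arm_command", "kwargs": {
  "deltas": [
    {"rx":0,"ry":0,"rz":0,"dx":0,"dy":0,"dz":-0.025,"fingers":0.02},
    {"rx":0,"ry":0,"rz":0,"dx":0,"dy":0,"dz":-0.04,"fingers":0.02},
    {"rx":0,"ry":0,"rz":0,"dx":0,"dy":0,"dz":-0.045,"fingers":0.02},
    {"rx":0,"ry":0,"rz":0,"dx":0,"dy":0,"dz":-0.035,"fingers":0.02},
    {"rx":0,"ry":0,"rz":0,"dx":-0.006,"dy":-0.029,"dz":0,"fingers":0.02},
    {"rx":0,"ry":0,"rz":0,"dx":-0.006,"dy":-0.045,"dz":0,"fingers":0.02},
    {"rx":0,"ry":0,"rz":0,"dx":-0.006,"dy":-0.045,"dz":0,"fingers":0.02},
    {"rx":0,"ry":0,"rz":0,"dx":-0.006,"dy":-0.045,"dz":0,"fingers":0.02},
    {"rx":0,"ry":0,"rz":0,"dx":-0.006,"dy":-0.045,"dz":0,"fingers":0.02},
    {"rx":0,"ry":0,"rz":0,"dx":-0.006,"dy":-0.045,"dz":0,"fingers":0.02},
    {"rx":0,"ry":0,"rz":0,"dx":-0.006,"dy":-0.045,"dz":0,"fingers":0.02},
    {"rx":0,"ry":0,"rz":0,"dx":-0.006,"dy":-0.045,"dz":0,"fingers":0.02}
  ]
}}

```text
time_s: 36.65
position: [0.5623, 0.0727, 0.2219]
tool_rot: [[-0.919, -0.394, 0.001], [-0.394, 0.919, -0.0], [-0.001, -0.0, -1.0]]
ft_force: [0.6, 0.2, -1.7]
grip_width: 0.0547
gripper_force: 42.4
```

Call:
{"fn": "arm_command", "kwargs": {
  "deltas": [
    {"rx":0,"ry":0,"rz":0,"dx":-0.003,"dy":-0.034,"dz":0,"fingers":0.02},
    {"rx":0,"ry":0,"rz":0,"dx":0,"dy":0,"dz":0.03,"fingers":0.02},
    {"rx":0,"ry":0,"rz":0,"dx":0,"dy":0,"dz":0.04,"fingers":0.02},
    {"rx":0,"ry":0,"rz":0,"dx":0,"dy":0,"dz":0.03,"fingers":0.02},
    {"rx":0,"ry":0,"rz":0,"dx":0,"dy":0,"dz":0.02,"fingers":0.02},
    {"rx":0,"ry":0,"rz":0,"dx":0,"dy":0,"dz":0.01,"fingers":0.02},
    {"rx":0,"ry":0,"rz":0,"dx":0,"dy":0,"dz":0,"fingers":0.02},
    {"rx":0,"ry":0,"rz":0,"dx":0,"dy":0,"dz":0,"fingers":0.02}
  ]
}}

```text
time_s: 37.45
position: [0.5785, 0.0443, 0.0923]
tool_rot: [[-0.919, -0.395, 0.002], [-0.395, 0.919, -0.0], [-0.001, -0.001, -1.0]]
ft_force: [-0.8, 0.1, -2.1]
grip_width: 0.0548
gripper_force: 42.4
```

```bash
python3 -c "
from h import *
go(.579,.0445,.0825,203.3)"
```

```text
pos [0.5784 0.0443 0.0923] turn [-0.0011  0.0015 -0.0012] shift [-0.0006 -0.0001  0.0098] q6 -120.5
```

Now lower the jar to contact, release it, lift and return to the mug.

Call:
{"fn": "arm_command", "kwargs": {
  "deltas": [
    {"rx":0,"ry":0,"rz":0,"dx":0,"dy":0,"dz":0.005,"fingers":0.02},
    {"rx":0,"ry":0,"rz":0,"dx":0,"dy":0,"dz":0.003,"fingers":0.02},
    {"rx":0,"ry":0,"rz":0,"dx":0,"dy":0,"dz":0.001,"fingers":0.02},
    {"rx":0,"ry":0,"rz":0,"dx":0,"dy":0,"dz":0,"fingers":0.02}
  ]
}}

```text
time_s: 38.0
position: [0.5781, 0.0442, 0.0838]
tool_rot: [[-0.919, -0.394, 0.001], [-0.394, 0.919, -0.0], [-0.001, -0.001, -1.0]]
ft_force: [-4.7, -0.6, 13.0]
grip_width: 0.0544
gripper_force: 43.1
```

Call:
{"fn": "arm_command", "kwargs": {
  "deltas": [
    {"rx":0,"ry":0,"rz":0,"dx":0,"dy":0,"dz":0,"fingers":0.085},
    {"rx":0,"ry":0,"rz":0,"dx":0,"dy":0,"dz":0,"fingers":0.085},
    {"rx":0,"ry":0,"rz":0,"dx":0,"dy":0,"dz":0,"fingers":0.085},
    {"rx":0,"ry":0,"rz":0,"dx":0,"dy":0,"dz":0,"fingers":0.085},
    {"rx":0,"ry":0,"rz":0,"dx":0,"dy":0,"dz":-0.03,"fingers":0.085},
    {"rx":0,"ry":0,"rz":0,"dx":0,"dy":0,"dz":-0.045,"fingers":0.085},
    {"rx":0,"ry":0,"rz":0,"dx":0,"dy":0,"dz":-0.045,"fingers":0.085},
    {"rx":0,"ry":0,"rz":0,"dx":0,"dy":0,"dz":-0.035,"fingers":0.085}
  ]
}}

```text
time_s: 38.8
position: [0.5781, 0.0444, 0.2398]
tool_rot: [[-0.919, -0.394, 0.002], [-0.394, 0.919, -0.0], [-0.002, -0.001, -1.0]]
ft_force: [0.6, 0.0, -1.2]
grip_width: 0.0851
gripper_force: 0.0
```

Call:
{"fn": "arm_command", "kwargs": {
  "deltas": [
    {"rx":0,"ry":0,"rz":0,"dx":0.0074,"dy":0.0431,"dz":0,"fingers":0.085},
    {"rx":0,"ry":0,"rz":0,"dx":0.0074,"dy":0.0431,"dz":0,"fingers":0.085},
    {"rx":0,"ry":0,"rz":0,"dx":0.0074,"dy":0.0431,"dz":0,"fingers":0.085},
    {"rx":0,"ry":0,"rz":0,"dx":0.0074,"dy":0.0431,"dz":0,"fingers":0.085},
    {"rx":0,"ry":0,"rz":0,"dx":0.0074,"dy":0.0431,"dz":0,"fingers":0.085},
    {"rx":0,"ry":0,"rz":0,"dx":0.0074,"dy":0.0431,"dz":0,"fingers":0.085},
    {"rx":0,"ry":0,"rz":-0.03,"dx":0,"dy":0,"dz":0,"fingers":0.085},
    {"rx":0,"ry":0,"rz":0,"dx":0,"dy":0,"dz":0,"fingers":0.085}
  ]
}}

```text
time_s: 39.6
position: [0.4348, 0.265, 0.2371]
tool_rot: [[-0.906, -0.424, -0.0], [-0.424, 0.906, -0.0], [0.0, -0.0, -1.0]]
ft_force: [0.3, -0.1, 0.0]
grip_width: 0.0852
gripper_force: 0.0
```

```bash
python3 -c "
from h import *
go(.4361,.2643,.066,205)
w=env.get_image('wrist')
for q,z in (('mug',.006),('jar',.012),('canister',.006)):
  for r in env.tip_of(q,w)[:2]: print(q,r['p'],on_z(w,r['location'],z))
t=env.get_image('top')
for r in env.tip_of('jar',t)[:2]: print(r['p'],on_z(t,r['location'],.012))"
```

```text
pos [0.4358 0.2636 0.237 ] turn [-0.0001 -0.0006 -0.0029] shift [-0.0006  0.0005  0.171 ] q6 -97.0
mug 0.61 [0.43660748 0.26335914 0.006     ]
jar 0.68 [0.57921111 0.04476243 0.012     ]
canister 0.73 [0.50401706 0.36224473 0.006     ]
0.73 [0.57733598 0.04758137 0.012     ]
```

Call:
{"fn": "arm_command", "kwargs": {
  "deltas": [
    {"rx":0,"ry":0,"rz":0,"dx":0,"dy":0,"dz":0.045,"fingers":0.085},
    {"rx":0,"ry":0,"rz":0,"dx":0,"dy":0,"dz":0.045,"fingers":0.085},
    {"rx":0,"ry":0,"rz":0,"dx":0,"dy":0,"dz":0.04,"fingers":0.085},
    {"rx":0,"ry":0,"rz":0,"dx":0,"dy":0,"dz":0.025,"fingers":0.085},
    {"rx":0,"ry":0,"rz":0,"dx":0,"dy":0,"dz":0.015,"fingers":0.085},
    {"rx":0,"ry":0,"rz":0,"dx":0,"dy":0,"dz":0,"fingers":0.085},
    {"rx":0,"ry":0,"rz":0,"dx":0,"dy":0,"dz":0,"fingers":0.03},
    {"rx":0,"ry":0,"rz":0,"dx":0,"dy":0,"dz":0,"fingers":0.03},
    {"rx":0,"ry":0,"rz":0,"dx":0,"dy":0,"dz":0,"fingers":0.03},
    {"rx":0,"ry":0,"rz":0,"dx":0,"dy":0,"dz":0,"fingers":0.03},
    {"rx":0,"ry":0,"rz":0,"dx":0,"dy":0,"dz":0,"fingers":0.03}
  ]
}}

```text
time_s: 41.15
position: [0.4359, 0.2645, 0.0683]
tool_rot: [[-0.907, -0.422, 0.002], [-0.422, 0.907, 0.0], [-0.002, -0.001, -1.0]]
ft_force: [0.4, -3.1, 8.3]
grip_width: 0.0638
gripper_force: 45.0
```

```bash
python3 -c "
from h import *
go(.540,-.0505,.21,205)"
```

```text
pos [0.4359 0.2645 0.0683] turn [-0.0006  0.0022 -0.0009] shift [ 0.0387 -0.3295 -0.1417] q6 -97.0
```

Call:
{"fn": "arm_command", "kwargs": {
  "deltas": [
    {"rx":0,"ry":0,"rz":0,"dx":0,"dy":0,"dz":-0.03,"fingers":0.03},
    {"rx":0,"ry":0,"rz":0,"dx":0,"dy":0,"dz":-0.04,"fingers":0.03},
    {"rx":0,"ry":0,"rz":0,"dx":0,"dy":0,"dz":-0.045,"fingers":0.03},
    {"rx":0,"ry":0,"rz":0,"dx":0,"dy":0,"dz":-0.035,"fingers":0.03},
    {"rx":0,"ry":0,"rz":0,"dx":0.005,"dy":-0.03,"dz":0,"fingers":0.03},
    {"rx":0,"ry":0,"rz":0,"dx":0.005,"dy":-0.045,"dz":0,"fingers":0.03},
    {"rx":0,"ry":0,"rz":0,"dx":0.005,"dy":-0.045,"dz":0,"fingers":0.03},
    {"rx":0,"ry":0,"rz":0,"dx":0.005,"dy":-0.045,"dz":0,"fingers":0.03},
    {"rx":0,"ry":0,"rz":0,"dx":0.005,"dy":-0.045,"dz":0,"fingers":0.03},
    {"rx":0,"ry":0,"rz":0,"dx":0.005,"dy":-0.045,"dz":0,"fingers":0.03},
    {"rx":0,"ry":0,"rz":0,"dx":0.005,"dy":-0.045,"dz":0,"fingers":0.03},
    {"rx":0,"ry":0,"rz":0,"dx":0.004,"dy":-0.0295,"dz":0,"fingers":0.03}
  ]
}}

```text
time_s: 42.5
position: [0.539, -0.0534, 0.2168]
tool_rot: [[-0.907, -0.42, -0.001], [-0.42, 0.907, -0.0], [0.001, 0.0, -1.0]]
ft_force: [0.4, 0.4, -3.9]
grip_width: 0.0639
gripper_force: 47.5
```

Call:
{"fn": "arm_command", "kwargs": {
  "deltas": [
    {"rx":0,"ry":0,"rz":0,"dx":0,"dy":0,"dz":0.03,"fingers":0.03},
    {"rx":0,"ry":0,"rz":0,"dx":0,"dy":0,"dz":0.04,"fingers":0.03},
    {"rx":0,"ry":0,"rz":0,"dx":0,"dy":0,"dz":0.03,"fingers":0.03},
    {"rx":0,"ry":0,"rz":0,"dx":0,"dy":0,"dz":0.02,"fingers":0.03},
    {"rx":0,"ry":0,"rz":0,"dx":0,"dy":0,"dz":0.014,"fingers":0.03},
    {"rx":0,"ry":0,"rz":0,"dx":0,"dy":0,"dz":0,"fingers":0.03},
    {"rx":0,"ry":0,"rz":0,"dx":0,"dy":0,"dz":0,"fingers":0.03}
  ]
}}

```text
time_s: 43.2
position: [0.5388, -0.0507, 0.0835]
tool_rot: [[-0.907, -0.422, -0.0], [-0.422, 0.907, 0.0], [0.0, 0.0, -1.0]]
ft_force: [0.1, 0.4, -3.6]
grip_width: 0.0638
gripper_force: 47.4
```

```bash
python3 -c "
from h import *
go(.540,-.0505,.073,205)"
```

```text
pos [ 0.5391 -0.0508  0.0841] turn [-0.0011  0.0008 -0.0008] shift [-0.001  -0.0001  0.0111] q6 -132.9
```

Call:
{"fn": "arm_command", "kwargs": {
  "deltas": [
    {"rx":0,"ry":0,"rz":0,"dx":-0.001,"dy":0,"dz":0.006,"fingers":0.03},
    {"rx":0,"ry":0,"rz":0,"dx":0,"dy":0,"dz":0.003,"fingers":0.03},
    {"rx":0,"ry":0,"rz":0,"dx":0,"dy":0,"dz":0.0015,"fingers":0.03},
    {"rx":0,"ry":0,"rz":0,"dx":0,"dy":0,"dz":0,"fingers":0.03}
  ]
}}

```text
time_s: 43.75
position: [0.54, -0.0505, 0.0741]
tool_rot: [[-0.907, -0.422, 0.001], [-0.422, 0.907, -0.001], [-0.001, -0.001, -1.0]]
ft_force: [-2.7, 0.2, 11.8]
grip_width: 0.0639
gripper_force: 47.7
```

Call:
{"fn": "arm_command", "kwargs": {
  "deltas": [
    {"rx":0,"ry":0,"rz":0,"dx":0,"dy":0,"dz":0,"fingers":0.085},
    {"rx":0,"ry":0,"rz":0,"dx":0,"dy":0,"dz":0,"fingers":0.085},
    {"rx":0,"ry":0,"rz":0,"dx":0,"dy":0,"dz":0,"fingers":0.085},
    {"rx":0,"ry":0,"rz":0,"dx":0,"dy":0,"dz":0,"fingers":0.085},
    {"rx":0,"ry":0,"rz":0,"dx":0,"dy":0,"dz":-0.03,"fingers":0.085},
    {"rx":0,"ry":0,"rz":0,"dx":0,"dy":0,"dz":-0.05,"fingers":0.085},
    {"rx":0,"ry":0,"rz":0,"dx":0,"dy":0,"dz":-0.05,"fingers":0.085},
    {"rx":0,"ry":0,"rz":0,"dx":0,"dy":0,"dz":-0.05,"fingers":0.085}
  ]
}}

```text
time_s: 44.55
position: [0.5393, -0.0502, 0.2546]
tool_rot: [[-0.907, -0.422, -0.001], [-0.422, 0.907, -0.0], [0.001, 0.0, -1.0]]
ft_force: [0.9, -0.2, 0.1]
grip_width: 0.0848
gripper_force: 0.0
```

Call:
{"fn": "arm_command", "kwargs": {
  "deltas": [
    {"rx":0,"ry":0,"rz":0,"dx":-0.0158,"dy":0.0437,"dz":0,"fingers":0.085},
    {"rx":0,"ry":0,"rz":0,"dx":-0.0158,"dy":0.0437,"dz":0,"fingers":0.085},
    {"rx":0,"ry":0,"rz":0,"dx":-0.0158,"dy":0.0437,"dz":0,"fingers":0.085},
    {"rx":0,"ry":0,"rz":0,"dx":-0.0158,"dy":0.0437,"dz":0,"fingers":0.085},
    {"rx":0,"ry":0,"rz":0,"dx":-0.0158,"dy":0.0437,"dz":0,"fingers":0.085},
    {"rx":0,"ry":0,"rz":0,"dx":-0.0158,"dy":0.0437,"dz":0,"fingers":0.085},
    {"rx":0,"ry":0,"rz":0,"dx":-0.0158,"dy":0.0437,"dz":0,"fingers":0.085},
    {"rx":0,"ry":0,"rz":0,"dx":-0.0158,"dy":0.0437,"dz":0,"fingers":0.085},
    {"rx":0,"ry":0,"rz":0,"dx":-0.0158,"dy":0.0437,"dz":0,"fingers":0.085},
    {"rx":0,"ry":0,"rz":0.1455,"dx":0,"dy":0,"dz":0,"fingers":0.085},
    {"rx":0,"ry":0,"rz":0.1455,"dx":0,"dy":0,"dz":0,"fingers":0.085},
    {"rx":0,"ry":0,"rz":0.1455,"dx":0,"dy":0,"dz":0,"fingers":0.085}
  ]
}}

```text
time_s: 45.75
position: [0.5024, 0.3668, 0.2521]
tool_rot: [[-1.0, 0.006, -0.001], [0.006, 1.0, -0.0], [0.001, -0.0, -1.0]]
ft_force: [0.5, 1.0, 0.4]
grip_width: 0.0852
gripper_force: 0.0
```

```bash
python3 -c "
from h import *
go(.503,.3665,.115,180)
w=env.get_image('wrist');t=env.get_image('top');s=env.get_image('side')
for n,i in (('w',w),('t',t),('s',s)):
 for q,z in (('mug',.012),('jar',.012),('canister',.006),('coaster_black',.006),('coaster_blue',.006),('coaster_red',.006),('cup',.004),('copper_cup',0)):
  for r in env.tip_of(q,i)[:1]: print(n,q,round(r['p'],2),np.round(on_z(i,r['location'],z),3))
"
```

```text
pos [0.5027 0.3663 0.2524] turn [-0.0003 -0.0007  0.0021] shift [-0.0003  0.0002  0.1374] q6 -64.9
w jar 0.89 [0.581 0.046 0.012]
w canister 0.88 [0.502 0.363 0.006]
w coaster_blue 0.92 [0.58  0.046 0.006]
w coaster_red 0.48 [0.579 0.048 0.006]
t mug 0.28 [0.442 0.328 0.012]
t jar 0.89 [0.585 0.047 0.012]
t canister 0.91 [0.492 0.358 0.006]
t coaster_black 0.63 [ 0.533 -0.042  0.006]
t coaster_blue 0.74 [0.583 0.042 0.006]
t coaster_red 0.74 [ 0.639 -0.099  0.006]
t cup 0.59 [ 0.469 -0.348  0.004]
t copper_cup 0.6 [ 0.468 -0.354  0.   ]
s mug 0.61 [ 0.539 -0.047  0.012]
s jar 0.86 [0.581 0.04  0.012]
s canister 0.89 [0.505 0.362 0.006]
s coaster_black 0.62 [ 0.544 -0.053  0.006]
s cup 0.64 [ 0.533 -0.047  0.004]
```

Call:
{"fn": "arm_command", "kwargs": {
  "deltas": [
    {"rx":0,"ry":0,"rz":0,"dx":0,"dy":0,"dz":0.045,"fingers":0.085},
    {"rx":0,"ry":0,"rz":0,"dx":0,"dy":0,"dz":0.04,"fingers":0.085},
    {"rx":0,"ry":0,"rz":0,"dx":0,"dy":0,"dz":0.03,"fingers":0.085},
    {"rx":0,"ry":0,"rz":0,"dx":0,"dy":0,"dz":0.02,"fingers":0.085},
    {"rx":0,"ry":0,"rz":0,"dx":0,"dy":0,"dz":0,"fingers":0.085},
    {"rx":0,"ry":0,"rz":0,"dx":0,"dy":0,"dz":0,"fingers":0.03},
    {"rx":0,"ry":0,"rz":0,"dx":0,"dy":0,"dz":0,"fingers":0.03},
    {"rx":0,"ry":0,"rz":0,"dx":0,"dy":0,"dz":0,"fingers":0.03},
    {"rx":0,"ry":0,"rz":0,"dx":0,"dy":0,"dz":0,"fingers":0.03},
    {"rx":0,"ry":0,"rz":0,"dx":0,"dy":0,"dz":0,"fingers":0.03},
    {"rx":0,"ry":0,"rz":0,"dx":0,"dy":0,"dz":0,"fingers":0.03}
  ]
}}

```text
time_s: 48.35
position: [0.5034, 0.3663, 0.1195]
tool_rot: [[-1.0, 0.001, 0.003], [0.001, 1.0, 0.001], [-0.003, 0.001, -1.0]]
ft_force: [-0.7, -2.3, 6.8]
grip_width: 0.0593
gripper_force: 42.9
```

```bash
python3 -c "
from h import *
go(.628,-.094,.285,180)"
```

```text
pos [0.5034 0.3663 0.1195] turn [ 0.0008  0.0029 -0.0013] shift [-0.1246 -0.4603 -0.1655] q6 -64.7
```

Call:
{"fn": "arm_command", "kwargs": {
  "deltas": [
    {"rx":0,"ry":0,"rz":0,"dx":0,"dy":0,"dz":-0.03,"fingers":0.03},
    {"rx":0,"ry":0,"rz":0,"dx":0,"dy":0,"dz":-0.045,"fingers":0.03},
    {"rx":0,"ry":0,"rz":0,"dx":0,"dy":0,"dz":-0.05,"fingers":0.03},
    {"rx":0,"ry":0,"rz":0,"dx":0,"dy":0,"dz":-0.04,"fingers":0.03},
    {"rx":0,"ry":0,"rz":0,"dx":-0.0115,"dy":-0.03,"dz":0,"fingers":0.03},
    {"rx":0,"ry":0,"rz":0,"dx":-0.0115,"dy":-0.044,"dz":0,"fingers":0.03},
    {"rx":0,"ry":0,"rz":0,"dx":-0.0115,"dy":-0.045,"dz":0,"fingers":0.03},
    {"rx":0,"ry":0,"rz":0,"dx":-0.0115,"dy":-0.045,"dz":0,"fingers":0.03},
    {"rx":0,"ry":0,"rz":0,"dx":-0.0115,"dy":-0.045,"dz":0,"fingers":0.03},
    {"rx":0,"ry":0,"rz":0,"dx":-0.0115,"dy":-0.045,"dz":0,"fingers":0.03},
    {"rx":0,"ry":0,"rz":0,"dx":-0.0115,"dy":-0.045,"dz":0,"fingers":0.03},
    {"rx":0,"ry":0,"rz":0,"dx":-0.0115,"dy":-0.045,"dz":0,"fingers":0.03}
  ]
}}

```text
time_s: 49.7
position: [0.5943, 0.0205, 0.2828]
tool_rot: [[-1.0, 0.001, -0.0], [0.001, 1.0, 0.0], [0.0, 0.0, -1.0]]
ft_force: [0.6, -0.3, -4.7]
grip_width: 0.0589
gripper_force: 45.5
```

Call:
{"fn": "arm_command", "kwargs": {
  "deltas": [
    {"rx":0,"ry":0,"rz":0,"dx":-0.0115,"dy":-0.045,"dz":0,"fingers":0.03},
    {"rx":0,"ry":0,"rz":0,"dx":-0.0115,"dy":-0.044,"dz":0,"fingers":0.03},
    {"rx":0,"ry":0,"rz":0,"dx":-0.0095,"dy":-0.027,"dz":0,"fingers":0.03},
    {"rx":0,"ry":0,"rz":0,"dx":0,"dy":0,"dz":0,"fingers":0.03},
    {"rx":0,"ry":0,"rz":0,"dx":0,"dy":0,"dz":0.03,"fingers":0.03},
    {"rx":0,"ry":0,"rz":0,"dx":0,"dy":0,"dz":0.04,"fingers":0.03},
    {"rx":0,"ry":0,"rz":0,"dx":0,"dy":0,"dz":0.04,"fingers":0.03},
    {"rx":0,"ry":0,"rz":0,"dx":0,"dy":0,"dz":0.025,"fingers":0.03},
    {"rx":0,"ry":0,"rz":0,"dx":0,"dy":0,"dz":0.013,"fingers":0.03},
    {"rx":0,"ry":0,"rz":0,"dx":0,"dy":0,"dz":0,"fingers":0.03},
    {"rx":0,"ry":0,"rz":0,"dx":0,"dy":0,"dz":0,"fingers":0.03}
  ]
}}

```text
time_s: 50.8
position: [0.6273, -0.0937, 0.1361]
tool_rot: [[-1.0, 0.001, 0.002], [0.001, 1.0, -0.001], [-0.002, -0.001, -1.0]]
ft_force: [0.7, 0.1, -2.0]
grip_width: 0.0589
gripper_force: 45.5
```

```bash
python3 -c "
from h import *
go(.628,-.094,.1235,180)"
```

```text
pos [ 0.6273 -0.094   0.1363] turn [-0.0011  0.0024 -0.001 ] shift [-0.0007 -0.      0.0128] q6 -109.1
```

Call:
{"fn": "arm_command", "kwargs": {
  "deltas": [
    {"rx":0,"ry":0,"rz":0,"dx":-0.001,"dy":0,"dz":0.006,"fingers":0.03},
    {"rx":0,"ry":0,"rz":0,"dx":0,"dy":0,"dz":0.004,"fingers":0.03},
    {"rx":0,"ry":0,"rz":0,"dx":0,"dy":0,"dz":0.001,"fingers":0.03},
    {"rx":0,"ry":0,"rz":0,"dx":0,"dy":0,"dz":0,"fingers":0.03}
  ]
}}

```text
time_s: 51.35
position: [0.6285, -0.0941, 0.1255]
tool_rot: [[-1.0, 0.001, 0.003], [0.001, 1.0, -0.001], [-0.003, -0.001, -1.0]]
ft_force: [-2.9, 0.2, 8.2]
grip_width: 0.0588
gripper_force: 46.1
```

Call:
{"fn": "arm_command", "kwargs": {
  "deltas": [
    {"rx":0,"ry":0,"rz":0,"dx":0,"dy":0,"dz":0,"fingers":0.085},
    {"rx":0,"ry":0,"rz":0,"dx":0,"dy":0,"dz":0,"fingers":0.085},
    {"rx":0,"ry":0,"rz":0,"dx":0,"dy":0,"dz":0,"fingers":0.085},
    {"rx":0,"ry":0,"rz":0,"dx":0,"dy":0,"dz":0,"fingers":0.085},
    {"rx":0,"ry":0,"rz":0,"dx":0,"dy":0,"dz":-0.03,"fingers":0.085},
    {"rx":0,"ry":0,"rz":0,"dx":0,"dy":0,"dz":-0.05,"fingers":0.085},
    {"rx":0,"ry":0,"rz":0,"dx":0,"dy":0,"dz":-0.05,"fingers":0.085},
    {"rx":0,"ry":0,"rz":0,"dx":0,"dy":0,"dz":-0.05,"fingers":0.085},
    {"rx":0,"ry":0,"rz":0,"dx":0,"dy":0,"dz":-0.05,"fingers":0.085}
  ]
}}

```text
time_s: 52.25
position: [0.6272, -0.0937, 0.3558]
tool_rot: [[-1.0, 0.001, -0.0], [0.001, 1.0, -0.0], [0.0, -0.0, -1.0]]
ft_force: [0.9, -0.0, 1.0]
grip_width: 0.0849
gripper_force: 0.0
```

Call:
{"fn": "arm_command", "kwargs": {
  "deltas": [
    {"rx":0,"ry":0,"rz":0,"dx":0.045,"dy":0,"dz":-0.01,"fingers":0.085},
    {"rx":0,"ry":0,"rz":0,"dx":0.045,"dy":0.02,"dz":-0.01,"fingers":0.085},
    {"rx":0,"ry":0,"rz":0,"dx":0.045,"dy":0.02,"dz":0,"fingers":0.085},
    {"rx":0,"ry":0,"rz":0,"dx":0,"dy":0,"dz":0,"fingers":0.085},
    {"rx":0,"ry":0,"rz":0,"dx":0,"dy":0,"dz":0,"fingers":0.085}
  ]
}}

```text
time_s: 52.75
position: [0.4925, -0.0535, 0.3743]
tool_rot: [[-1.0, 0.001, 0.001], [0.001, 1.0, -0.001], [-0.001, -0.001, -1.0]]
ft_force: [0.2, -0.7, 1.0]
grip_width: 0.0848
gripper_force: 0.0
```

```bash
python3 -c "
from h import *
go(.5,-.05,.35,180)
w=env.get_image('wrist');s=env.get_image('side')
for n,i in (('w',w),('s',s)):
 for q,z in (('mug',.012),('jar',.012),('canister',.012),('coaster_black',.006),('coaster_blue',.006),('coaster_red',.006),('cup',.004),('copper_cup',0)):
  for r in env.tip_of(q,i)[:1]: print(n,q,round(r['p'],2),np.round(on_z(i,r['location'],z),3))
# canister cap highlight/dark rim check, mug rim, lid: projected expected vs boxes
a=np.linspace(0,6.28,60)
for q,c,rz in (('canister',(.6285,-.094),((.032,.012),(.03,.157))),('mug',(.54,-.0505),((.033,.012),(.033,.112))),('copper_cup',(.459,-.346),((.026,0),(.032,.034)))):
  P=np.array([proj(w,(c[0]+r*np.cos(x),c[1]+r*np.sin(x),z)) for r,z in rz for x in a]); print(q,np.round([*P.min(0),*P.max(0)]),[np.round(r['box']) for r in env.look_for(q,w)[:1]])
"
```

```text
pos [ 0.494  -0.0543  0.3732] turn [-0.0001 -0.0007 -0.0014] shift [-0.006   0.0043  0.0232] q6 -109.9
w mug 0.64 [ 0.542 -0.056  0.012]
w jar 0.56 [0.581 0.044 0.012]
w canister 0.78 [ 0.632 -0.097  0.012]
w cup 0.92 [ 0.46  -0.343  0.004]
s mug 0.66 [ 0.543 -0.055  0.012]
s jar 0.81 [0.583 0.039 0.012]
s canister 0.86 [ 0.628 -0.101  0.012]
s coaster_black 0.62 [ 0.544 -0.052  0.006]
s coaster_red 0.71 [ 0.63  -0.089  0.006]
s copper_cup 0.5 [ 0.628 -0.092  0.   ]
canister [260. 217. 316. 309.] [array([256., 216., 315., 306.])]
mug [296. 157. 352. 226.] [array([298., 142., 355., 226.])]
copper_cup [ 77.  99. 134. 149.] [array([ 85.,  98., 134., 197.])]
```

All three stand within a few millimetres of their coaster centres and the cup is still nested, so I'm handing in.

```bash
python3 -c "
from h import *
print(env.close_job())"
```

```text
the job is handed in; nothing more can be done
None
```

I handed the job in at about 53 s of the allowed 144 s: by force, pose and camera readings, the steel cup is nested in the copper cup and the canister, jar and mug are back on their coasters, but the judge returned no verdict.

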